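# Pack away the telescopic probe arms

### The job

Pack away every telescopic probe arm that is lying extended on the felt mat: in the end each lies in a slot of the aluminium rack, pin hole up and tip towards the open end, with its back end up against the stop. Close every arm fully home, always the thin innermost section first and then the middle one, and lock it with one of the pins parked at the rack, pushed down through the cross hole until its shoulder rests on the arm. The rack's sliding keeper bar has to be out of the way for loading and must end fully shut in front of the tips; leave the other things on the table alone.

Things in the scene. Friction and masses are not known exactly. Their poses are not given: they have to be found in the camera images.
- rack: Fixed aluminium rack, origin under it at table height. Three like slots run along its x, centred at y = -58, 0, +58 mm: notches in two cross-bars (16 mm thick, at x = -42 and +50 mm), floor 16 mm above the table and 27 mm wide, flanks 11 mm high, flaring to 35 mm. Stop wall at the -x end of the slots; +x end open. An arm against the stop has its grip point at x = 10 mm, 28 mm above the table.
- rack_stop (a point): Middle of the rack's stop face, 28 mm above the table, at x = -60 mm of the rack; same axes as the rack. The wall's top is 34 mm above the table. In the block behind it (same height, 24 mm behind the face, at y = -58, 0, +58 mm) three blind holes hold the lock pins upright.
- probe_arm_1_grip (a point): Telescopic probe arm 1 (may be absent; all alike), loose, 0.29 kg: grey square tube 24 x 24 x 120 mm, black back end, from whose front two thinner sections slide. Point on the tube's axis, half-way up, 70 mm from the back end; x points to the tip, z up through the face with the pin hole. Grip here across the flat sides; extended, it balances 5 to 15 mm nearer the tip.
- probe_arm_1_hole (a point): Mouth of the 8 mm cross hole in the top face of arm 1, 26 mm tipward of the grip point, 12 mm higher. It runs on down through the middle and inner sections, lined up only when both are fully home; otherwise a pin stops a few mm down.
- probe_arm_1_tip (a point): Centre of the flat front face (16 x 16 mm) of the dark clamp head on the end of the innermost section of arm 1; x points outwards. With the arm fully closed it is 76 mm from the grip point.
- probe_arm_1_inner (a joint): How far (m) the innermost section (11 mm square, aluminium) of arm 1 stands out of the middle one: 0 is fully home, at most 0.05. It slides against about 3 N and stays where it is left.
- probe_arm_1_middle (a joint): How far (m) the middle section (17 mm square steel, dark 22 mm square collar 8 mm thick on its front end) of arm 1 stands out of the grey tube: 0 is fully home, at most 0.05. Stiffer, about 8 N: a push on the tip closes the innermost section first and, once that is home, the middle one.
- probe_arm_2_grip (a point): Telescopic probe arm 2 (may be absent; all alike), loose, 0.29 kg: grey square tube 24 x 24 x 120 mm, black back end, from whose front two thinner sections slide. Point on the tube's axis, half-way up, 70 mm from the back end; x points to the tip, z up through the face with the pin hole. Grip here across the flat sides; extended, it balances 5 to 15 mm nearer the tip.
- probe_arm_2_hole (a point): Mouth of the 8 mm cross hole in the top face of arm 2, 26 mm tipward of the grip point, 12 mm higher. It runs on down through the middle and inner sections, lined up only when both are fully home; otherwise a pin stops a few mm down.
- probe_arm_2_tip (a point): Centre of the flat front face (16 x 16 mm) of the dark clamp head on the end of the innermost section of arm 2; x points outwards. With the arm fully closed it is 76 mm from the grip point.
- probe_arm_2_inner (a joint): How far (m) the innermost section (11 mm square, aluminium) of arm 2 stands out of the middle one: 0 is fully home, at most 0.05. It slides against about 3 N and stays where it is left.
- probe_arm_2_middle (a joint): How far (m) the middle section (17 mm square steel, dark 22 mm square collar 8 mm thick on its front end) of arm 2 stands out of the grey tube: 0 is fully home, at most 0.05. Stiffer, about 8 N: a push on the tip closes the innermost section first and, once that is home, the middle one.
- probe_arm_3_grip (a point): Telescopic probe arm 3 (may be absent; all alike), loose, 0.29 kg: grey square tube 24 x 24 x 120 mm, black back end, from whose front two thinner sections slide. Point on the tube's axis, half-way up, 70 mm from the back end; x points to the tip, z up through the face with the pin hole. Grip here across the flat sides; extended, it balances 5 to 15 mm nearer the tip.
- probe_arm_3_hole (a point): Mouth of the 8 mm cross hole in the top face of arm 3, 26 mm tipward of the grip point, 12 mm higher. It runs on down through the middle and inner sections, lined up only when both are fully home; otherwise a pin stops a few mm down.
- probe_arm_3_tip (a point): Centre of the flat front face (16 x 16 mm) of the dark clamp head on the end of the innermost section of arm 3; x points outwards. With the arm fully closed it is 76 mm from the grip point.
- probe_arm_3_inner (a joint): How far (m) the innermost section (11 mm square, aluminium) of arm 3 stands out of the middle one: 0 is fully home, at most 0.05. It slides against about 3 N and stays where it is left.
- probe_arm_3_middle (a joint): How far (m) the middle section (17 mm square steel, dark 22 mm square collar 8 mm thick on its front end) of arm 3 stands out of the grey tube: 0 is fully home, at most 0.05. Stiffer, about 8 N: a push on the tip closes the innermost section first and, once that is home, the middle one.
- pin_1_knob (a point): Lock pin 1 (all alike), loose, 0.03 kg, parked upright in the rack: black round knob 15 mm across on a steel shank 5 mm thick, 22 mm long, tapered end. Point on its axis; the knob's top is 9.5 mm above it, the shoulder that rests on the block or arm 12.5 mm below it. z points up along the pin.
- pin_2_knob (a point): Lock pin 2 (all alike), loose, 0.03 kg, parked upright in the rack: black round knob 15 mm across on a steel shank 5 mm thick, 22 mm long, tapered end. Point on its axis; the knob's top is 9.5 mm above it, the shoulder that rests on the block or arm 12.5 mm below it. z points up along the pin.
- pin_3_knob (a point): Lock pin 3 (all alike), loose, 0.03 kg, parked upright in the rack: black round knob 15 mm across on a steel shank 5 mm thick, 22 mm long, tapered end. Point on its axis; the knob's top is 9.5 mm above it, the shoulder that rests on the block or arm 12.5 mm below it. z points up along the pin.
- plug_gauge: Plug gauge, 17 x 92 x 15 mm, lying on the mat: leave it. Origin under its middle.
- ring_gauge: Setting ring, 52 mm across, 12 mm high, on the table: leave it. Origin under its middle.
- keeper (a joint): Keeper bar in front of the open end of the rack's slots, sliding along the rack's y: value (m) is its travel towards -y. 0: open, its three tabs (12 mm wide, tops 27 mm above the table, 93 to 99 mm along the rack's x) stand 29 mm to the +y side of each slot; 0.029: shut, a tab stands in front of each slot, 7 mm clear of the heads of arms that are fully home. Slides against 2.5 N, stays put.
- keeper_post (a point): Dark upright post, 10 mm thick with a 14 mm cap, on the keeper bar, by which it is pushed or gripped; the point is on its axis 30 mm above the table, the post's top is 10.5 mm higher. Axes as the rack's.

How it is judged:
At the end, for the whole second after the job is handed in: Every arm present lies down in a slot, level and parallel to it (3.5 degrees), hole up, tip to the open end, back within 7 mm of the stop; its sections home within 2.5 mm; a pin in its hole, shoulder within 3 mm of the arm's top; the keeper shut within 5 mm (x of probe_arm_1_grip in the frame of rack between 0.005 and 0.017 m and z of probe_arm_1_grip in the frame of rack between 0.025 and 0.031 m and y of probe_arm_1_grip in the frame of rack between -0.065 and 0.065 m and angle between the x axis of each of probe_arm_1_grip, probe_arm_2_grip, probe_arm_3_grip and the x axis of rack, either way round below 0.06 rad and x of each of probe_arm_1_tip, probe_arm_2_tip, probe_arm_3_tip in the frame of rack above 0.05 m and angle between each of probe_arm_1_grip, probe_arm_2_grip, probe_arm_3_grip's own z axis and vertical below 0.06 rad and value of joint each of probe_arm_1_inner, probe_arm_1_middle, probe_arm_2_inner, probe_arm_2_middle, probe_arm_3_inner, probe_arm_3_middle below 0.0025 m and ((horizontal distance between pin_1_knob and probe_arm_1_hole below 0.005 m and z of pin_1_knob in the frame of probe_arm_1_hole between 0.0095 and 0.0155 m) or (horizontal distance between pin_2_knob and probe_arm_1_hole below 0.005 m and z of pin_2_knob in the frame of probe_arm_1_hole between 0.0095 and 0.0155 m) or (horizontal distance between pin_3_knob and probe_arm_1_hole below 0.005 m and z of pin_3_knob in the frame of probe_arm_1_hole between 0.0095 and 0.0155 m)) and x of probe_arm_2_grip in the frame of rack between 0.005 and 0.017 m and z of probe_arm_2_grip in the frame of rack between 0.025 and 0.031 m and y of probe_arm_2_grip in the frame of rack between -0.065 and 0.065 m and ((horizontal distance between pin_1_knob and probe_arm_2_hole below 0.005 m and z of pin_1_knob in the frame of probe_arm_2_hole between 0.0095 and 0.0155 m) or (horizontal distance between pin_2_knob and probe_arm_2_hole below 0.005 m and z of pin_2_knob in the frame of probe_arm_2_hole between 0.0095 and 0.0155 m) or (horizontal distance between pin_3_knob and probe_arm_2_hole below 0.005 m and z of pin_3_knob in the frame of probe_arm_2_hole between 0.0095 and 0.0155 m)) and x of probe_arm_3_grip in the frame of rack between 0.005 and 0.017 m and z of probe_arm_3_grip in the frame of rack between 0.025 and 0.031 m and y of probe_arm_3_grip in the frame of rack between -0.065 and 0.065 m and ((horizontal distance between pin_1_knob and probe_arm_3_hole below 0.005 m and z of pin_1_knob in the frame of probe_arm_3_hole between 0.0095 and 0.0155 m) or (horizontal distance between pin_2_knob and probe_arm_3_hole below 0.005 m and z of pin_2_knob in the frame of probe_arm_3_hole between 0.0095 and 0.0155 m) or (horizontal distance between pin_3_knob and probe_arm_3_hole below 0.005 m and z of pin_3_knob in the frame of probe_arm_3_hole between 0.0095 and 0.0155 m)) and value of joint keeper above 0.024 m); the robot touches nothing.
It fails at once if the middle section of telescopic arm 1 is closed past half-way while its innermost section still stands out more than 6 mm (value of joint probe_arm_1_middle below 0.022 m and value of joint probe_arm_1_inner above 0.006 m).
It fails at once if the middle section of telescopic arm 2 is closed past half-way while its innermost section still stands out more than 6 mm (value of joint probe_arm_2_middle below 0.022 m and value of joint probe_arm_2_inner above 0.006 m).
It fails at once if the middle section of telescopic arm 3 is closed past half-way while its innermost section still stands out more than 6 mm (value of joint probe_arm_3_middle below 0.022 m and value of joint probe_arm_3_inner above 0.006 m).
It fails at once if a bystander (plug gauge or setting ring) is knocked more than 40 mm away (distance of any of plug_gauge, ring_gauge from where it was at the start of the episode above 0.04 m).
Of probe_arm_1, probe_arm_2, probe_arm_3 only 2 to 3 are there at a start; the rules pass over those that are not, and their reading is None.
At some moment in a run one of probe_arm_1, probe_arm_2, probe_arm_3 may be knocked a few centimetres aside while the robot is not near it.
It also fails if it takes over 210 s, if anything falls off the work surface, if the arm or the gripper's body presses on something with over 40 N, if the wrist force passes 120 N, or if a joint passes its speed limit or range.

### The arm

A 6-joint arm with a two-finger parallel gripper is mounted at the origin on a cart in front of the work surface, level with it; the furniture and walls round the work are solid. World frame = base frame: x ahead of the robot, y to its left, z up, the work surface at z = 0. Lengths are in m, angles in rad, forces in N, time in s.
With the tool pointing down it reaches from about 0.225 to 0.875 m from the base axis. Payload 3.4 kg.
Tool frame: the origin (TCP) lies on the centre line of the jaws, within the pads' length; the fingertips stand 17 mm ahead of it and the grasp point (between the pads) lies 2 mm behind it (nose_length is the distance from the TCP to the fingertips, in m); z points along the fingers, y is the line along which they close (so a half turn about z gives the same grasp; the last joint's range is limited). The gripper opens to 85 mm and grips with 20 to 120 N. Pads are 22 mm wide; open, the fingers measure 114 mm over their backs; the gripper's body (76 mm by 85 mm) begins 54 mm behind the grasp point. The pads swing forward as they close: fully open they stand 13 mm farther back than shut.
Start: joints at [1.116, 0.276, 1.505, -0, 1.361, -0.121], TCP at [0.188, 0.543, 0.248] pointing down, gripper open.
Joint ranges: [-2.89, 2.89], [-0.75, 2.08], [0.22, 2.7], [-1.18, 4.32], [0.11, 2.71], [-2.7, 2.7]. Speed limits (rad/s): [2.57, 2.57, 3.14, 3.14, 3.14, 3.14].

### API

Orientations are given as a unit quaternion [w, x, y, z].
In Python, from rig import get_state, get_image, sign_off, find_in, place_of, nose_length gives the robot as it stands.
- The arm moves only by the tool apply_moves, never from a script. Its argument "deltas" is one flat list of numbers, 5 for each row, row after row: the finger opening in mm, from 0 to 85.4, then the shift along the tool's x, y, z in mm, then the turn about the tool's z in degrees. A call has 1 to 12 rows; each row is the pose to reach, as a shift and turn from the pose commanded when the call began, along the tool's axes at that moment; what a row does not reach only later rows make up. A row lasts 1/12 s, in which the tool goes at most 41.7 mm and 7.16 degrees, less where a joint would pass 70% of its speed; a pose out of reach is approached as far as the arm can. A call with a gripper value outside its range is refused whole. The fingers move at their own pace and stop on an object; "squeeze" is the grip in N (left out, the last holds). Time passes only in rows, so rows that repeat a pose let the fingers close. It gives the time, the measured TCP pose, the force, the opening and the grip force at its end, in the units of the state.
- get_state(): the state, without advancing time (a new reading comes with each control period).
- get_image(name): name is "scene" or "top" or "wrist"; returns a dict with "frame" (420x560x3 uint8, red, green, blue), "K" (3x3 intrinsics, pixels), "k1" (the pictures are not rectified: a ray, as slopes to the right and down, at radius r is drawn at 1 + k1 r^2 times it, then the intrinsics apply), "position" and "orientation" of the camera in the world. Camera axes: x right, y down, z forward; pixel columns grow to the right and rows downward; lengths in m; the calibration is good to about 2 mm. A picture is of the moment at which its call begins. There is no depth.
- sign_off(): hands the job in; it is judged then, once.
Trained networks look in a picture, given as the dict that the camera call returned (one of the last four; its "shot" number tells which), for a name from the list of things; names that differ only in an ending like _2 or _b are one class to them, and where a whole thing is asked for, a point or a joint stands for the part that bears it (a point fixed in the world has none). Each returns a list of dicts, best first, with "score" (0 to 1); they miss things now and then, are a little off and sometimes report something else, mostly with a low value. They report only what shows in the picture. A call takes as long as a camera call.
- find_in(query, picture): "point" ([column, row] in pixels, amid what is visible of it).
- place_of(query, picture): "point" ([column, row] in pixels: a listed point, or the origin of a listed thing).
The state is a dict: "clock": time; "qpos": joint angles; "qd": joint speeds; "effort": joint torques, N m; "position": TCP position; "ee_rot": TCP orientation; "contact_force": force on the tool from outside, world axes, zero at the start; "moment": the same for the moment, N m; "width": finger opening in m; "gripper_force": force on a finger pad.
Only numpy, scipy, OpenCV 4.12 (cv2) and the standard library are available. Lean on these libraries where they do the work, as an engineer would, in place of code of your own. Each camera call takes 0.05 s, during which the arm holds its last target. There are 200 camera calls.

## Working session

There is one attempt and no reset: what is moved stays moved. The work goes in short steps, Python scripts to look and compute and a tool call to move; the robot and the scene stay as the last step left them, time stands still between calls to the robot, and variables do not carry over. Pictures are saved under pics/ and viewed, at most 14 in all, crops included, and the job is handed in when it is done.

Besides the shell and the picture viewer there is one more tool, called after "Call:" as name(argument=value, ...), one argument or row to a line, values as JSON. apply_moves: Moves the arm, as the interface text tells. Its arguments: {"type":"object","properties":{"deltas":{"type":"array"},"squeeze":{"type":"number"}},"required":["deltas"]}

```bash
mkdir -p pics; cat > h.py <<'E'
import numpy as np, cv2
from scipy.spatial.transform import Rotation as R
from rig import get_state, get_image, sign_off, find_in, place_of, nose_length
def rot(q): return R.from_quat([q[1],q[2],q[3],q[0]]).as_matrix()
def save(p,n): cv2.imwrite('pics/'+n+'.png',p['frame'][:,:,::-1])
def ray(p,uv):
    K=np.array(p['K']);d=np.array([(uv[0]-K[0,2])/K[0,0],(uv[1]-K[1,2])/K[1,1]])
    u=d.copy()
    for _ in range(20): u=d/(1+p['k1']*(u@u))
    return np.array(p['position']),rot(p['orientation'])@np.array([u[0],u[1],1])
def at(p,uv,z):
    o,d=ray(p,uv); return o+d*(z-o[2])/d[2]
def tri(obs):
    A=np.zeros((3,3));b=np.zeros(3)
    for p,uv in obs:
        o,d=ray(p,uv);d=d/np.linalg.norm(d);M=np.eye(3)-np.outer(d,d);A+=M;b+=M@o
    return np.linalg.solve(A,b)
def proj(p,X):
    c=rot(p['orientation']).T@(np.array(X)-p['position']);u=c[:2]/c[2];u=u*(1+p['k1']*(u@u));K=np.array(p['K'])
    return np.array([K[0,0]*u[0]+K[0,2],K[1,1]*u[1]+K[1,2]])
Z={'rack':0,'rack_stop':.028,'probe_arm_1_grip':.012,'probe_arm_1_hole':.024,'probe_arm_1_tip':.012,'pin_1_knob':.0465,'plug_gauge':0,'ring_gauge':0,'keeper_post':.03}
def look(cam,names=None,zs={},ms=.3):
    p=get_image(cam)
    for n in names or Z:
        for r in place_of(n,p):
            if r['score']>ms: print(cam,n,round(r['score'],2),np.round(r['point'],1),np.round(at(p,r['point'],zs.get(n,Z[n]))*1000,1))
    return p
E
cat > a.py <<'E'
from h import *
print(nose_length if not callable(nose_length) else nose_length())
s=get_state();print(s['position'],s['ee_rot'],s['clock'],s['width'])
for c in ['top','scene']:
    p=look(c);save(p,c+'0');print(p['position'],p['K'][0][0])
E
python3 a.py
```

```text
0.017
[0.18816051 0.54281535 0.24745094] [-2.79492408e-04  1.66134107e-01  9.86102742e-01 -8.73758261e-04] 0.0 0.08544280749829875
top rack 0.56 [360.7 245.4] [ 515.9 -150.1    0. ]
top rack_stop 0.68 [384.1 241.3] [ 523.2 -206.3   28. ]
top probe_arm_1_grip 0.78 [221.5 250.4] [507.9 222.4  12. ]
top probe_arm_1_hole 0.7 [219.2 237.5] [541.  227.1  24. ]
top pin_1_knob 0.55 [396.8 219.8] [ 576.9 -238.2   46.5]
top pin_1_knob 0.44 [166.6 246.5] [517.2 360.   46.5]
top plug_gauge 0.54 [249.3 247.5] [515.5 149.3   0. ]
top plug_gauge 0.38 [398.  263.5] [ 465.5 -248.2    0. ]
top ring_gauge 0.75 [224.3 157.4] [768.6 218.2   0. ]
top ring_gauge 0.34 [328.2 197.7] [648.3 -67.9   0. ]
top keeper_post 0.58 [327.5 196.4] [645.6 -61.7  30. ]
[0.43008172 0.08746196 1.04103406] 388.06200007952214
scene rack 0.95 [336.4 305.6] [ 518.2 -152.7    0. ]
scene rack 0.71 [336.8 245.3] [700.7 -25.7   0. ]
scene rack_stop 0.77 [363.8 310.8] [ 508.3 -217.2   28. ]
scene probe_arm_1_grip 0.76 [202.5 234.5] [511.8 223.   12. ]
scene probe_arm_1_hole 0.61 [210.6 221.6] [552.4 239.2  24. ]
scene probe_arm_1_tip 0.51 [249.  213.4] [661.5 217.2  12. ]
scene pin_1_knob 0.52 [391.6 287.4] [ 580.3 -230.4   46.5]
scene plug_gauge 0.73 [223.  247.9] [516.6 159.    0. ]
scene ring_gauge 0.68 [275.8 203.4] [768.3 220.9   0. ]
scene keeper_post 0.83 [336.1 247.1] [651.4 -55.7  30. ]
scene keeper_post 0.64 [211.4 225.1] [535.1 216.6  30. ]
[-0.10655723 -0.53959185  0.57518742] 481.1198289181127
```

View pics/top0.png

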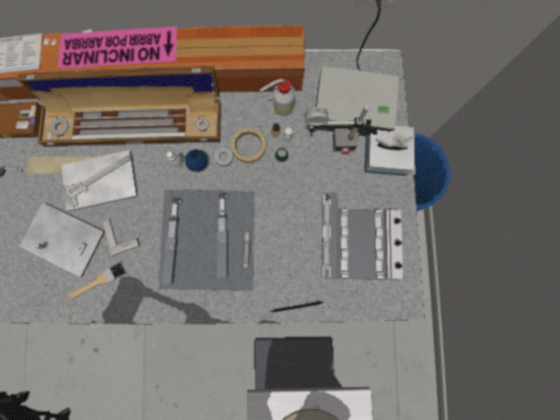

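View pics/scene0.png

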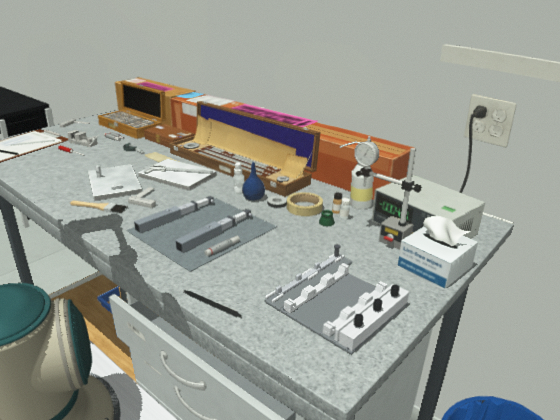

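The top view shows two arms on the mat (grips near px (222,250) and (170,255), tips up at px (222,200) and (177,203)). The plug gauge is at (247,250) and the rack is on the right, with the stop and pins at px (398,220/243/265) and the keeper bar at (327,195–275). In the scene view, the keeper post is at (336,247) and the setting ring at (276,203). Rack x points roughly along world +y.

```bash
cat >> h.py <<'E'
def go(pos,yaw=None):
    """pos in mm world; yaw = direction of tool y (deg, world, mod 180)"""
    s=get_state();M=rot(s['ee_rot']);d=M.T@(np.array(pos)-np.array(s['position'])*1000)
    y=np.degrees(np.arctan2(M[1,1],M[0,1]));t=0
    if yaw is not None:
        t=-((yaw-y+90)%180-90)
    print('at',np.round(np.array(s['position'])*1000,1),'yaw',round(y,1),'q6',round(s['qpos'][5],2),'t',round(s['clock'],1),'w',round(s['width']*1000,1),'F',np.round(s['contact_force'],1),'-> delta',np.round(d,1),'turn',round(t,1),'or',round(t-180*np.sign(t),1))
E
python3 -c "
from h import *
go([480,220,330],90)"
```

```text
at [188.4 543.3 248.4] yaw 70.9 q6 -0.12 t 1.0 w 85.4 F [0.3 0.2 0.5] -> delta [-381.4 -209.9  -81.7] turn -19.1 or 160.9
```

Call:
apply_moves(
  deltas=[85, -381, -210, -82, -19, 85, -381, -210, -82, -19, 85, -381, -210, -82, -19, 85, -381, -210, -82, -19, 85, -381, -210, -82, -19, 85, -381, -210, -82, -19, 85, -381, -210, -82, -19, 85, -381, -210, -82, -19, 85, -381, -210, -82, -19, 85, -381, -210, -82, -19, 85, -381, -210, -82, -19, 85, -381, -210, -82, -19],
)

```text
clock: 2.0
position: [0.4842, 0.2158, 0.3313]
ee_rot: [0.003, 0.004, 1.0, -0.001]
contact_force: [-0.5, 0.4, -0.2]
width: 0.0852
gripper_force: 0.0
```

```bash
cat > a.py <<'E'
from h import *
go([480,220,330],90)
p=look('wrist',['probe_arm_1_grip','probe_arm_1_hole','probe_arm_1_tip','plug_gauge'],ms=.2);save(p,'w1');print(p['position'],rot(p['orientation']).round(2))
E
python3 a.py
```

```text
at [484.2 215.8 331.3] yaw 89.5 q6 -1.27 t 2.0 w 85.2 F [-0.5  0.4 -0.2] -> delta [4.2 4.2 1.3] turn -0.5 or 179.5
wrist probe_arm_1_grip 0.71 [287.3 181.8] [508.3 222.4  12. ]
wrist probe_arm_1_hole 0.55 [285.2 200.1] [532.  219.2  24. ]
wrist probe_arm_1_tip 0.63 [287.5 279.3] [666.1 222.2  12. ]
wrist plug_gauge 0.71 [245.1 183.7] [513.5 160.5   0. ]
[0.40518384 0.21723985 0.45624151] [[ 0.01  0.95  0.31]
 [ 1.   -0.01 -0.  ]
 [-0.    0.31 -0.95]]
```

View pics/w1.png

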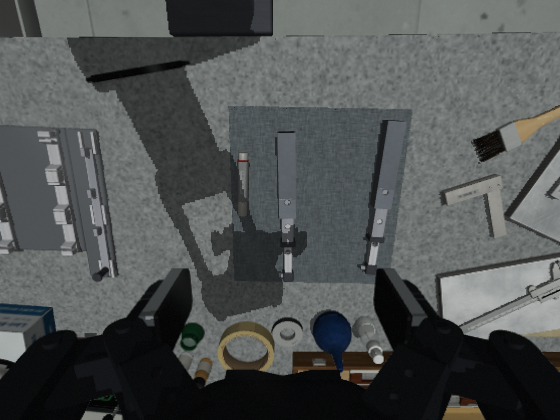

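The wrist view shows arm A straight: tube x-px 288, hole at (288,203), head at (288,278). Arm B is tilted, with its hole at (386,192) and tip near (370,270). The plug gauge is at (243,185). I'll turn the wrist half round so joint 6 has room for the rack orientation.

Call:
apply_moves(
  deltas=[50, -20, 0, 0, 90, 50, -20, 0, 0, 90, 50, -20, 0, 0, 90, 50, -20, 0, 0, 90, 50, -20, 0, 0, 90, 50, -20, 0, 0, 90, 50, -20, 0, 0, 90, 50, -20, 0, 0, 90, 50, -20, 0, 0, 90, 50, -20, 0, 0, 90, 50, -20, 0, 0, 90, 50, -20, 0, 0, 90],
)

```text
clock: 3.25
position: [0.4982, 0.2215, 0.3302]
ee_rot: [-0.0, 0.684, 0.73, -0.0]
contact_force: [-0.1, -0.6, 0.1]
width: 0.0502
gripper_force: 0.0
```

```bash
python3 -c "
from h import *
go([515,221,200],90)"
```

```text
at [498.2 221.5 330.2] yaw 3.7 q6 0.23 t 3.2 w 50.2 F [-0.1 -0.6  0.1] -> delta [ -1.6  16.8 130.1] turn -86.3 or 93.7
```

Call:
apply_moves(
  deltas=[50, -2, 17, 100, 94, 50, -2, 17, 100, 94, 50, -2, 17, 100, 94, 50, -2, 17, 100, 94, 50, -2, 17, 100, 94, 50, -2, 17, 100, 94, 50, -2, 17, 100, 94, 50, -2, 17, 100, 94, 50, -2, 17, 100, 94, 50, -2, 17, 100, 94, 50, -2, 17, 100, 94, 50, -2, 17, 100, 94],
)

```text
clock: 4.25
position: [0.5154, 0.2207, 0.2302]
ee_rot: [-0.0, 0.998, 0.068, -0.0]
contact_force: [-0.5, 0.2, 0.1]
width: 0.0503
gripper_force: 0.0
```

Call:
apply_moves(
  deltas=[50, 0, 0, 0, 8, 50, 0, 0, 0, 8, 50, 0, 0, 0, 8],
)

```text
clock: 4.5
position: [0.5157, 0.2203, 0.2303]
ee_rot: [-0.0, 1.0, 0.002, -0.0]
contact_force: [-0.1, 0.0, -1.0]
width: 0.05
gripper_force: 0.0
```

```bash
cat > a.py <<'E'
from h import *
p=look('wrist',['probe_arm_1_grip','probe_arm_1_hole','probe_arm_1_tip','plug_gauge'],ms=.2);save(p,'w2')
p=look('top',['probe_arm_1_grip','probe_arm_1_hole','probe_arm_1_tip','plug_gauge'],ms=.2)
go([515,221,20],90)
E
python3 a.py
```

```text
wrist probe_arm_1_grip 0.93 [282.5 188.7] [507.8 221.   12. ]
wrist probe_arm_1_grip 0.43 [339.3 183.7] [513.8 158.2  12. ]
wrist probe_arm_1_hole 0.61 [281.5 162.3] [539.2 222.2  24. ]
wrist probe_arm_1_hole 0.25 [151.3 178.6] [521.2 360.2  24. ]
wrist probe_arm_1_tip 0.71 [280.9  27. ] [666.6 223.2  12. ]
wrist plug_gauge 0.65 [337.9 186.9] [507.2 157.4   0. ]
top probe_arm_1_grip 0.78 [222.6 252.9] [501.3 219.4  12. ]
top probe_arm_1_hole 0.65 [220.8 242.7] [527.2 222.8  24. ]
top probe_arm_1_tip 0.68 [222.  190.7] [670.1 222.2  12. ]
top plug_gauge 0.56 [247.8 251.2] [505.7 153.4   0. ]
at [516.7 219.1 230.3] yaw -90.0 q6 1.85 t 5.0 w 50.0 F [ 0.6 -0.4  0.2] -> delta [ -1.7  -1.9 210.3] turn -0.0 or 180.0
```

View pics/w2.png

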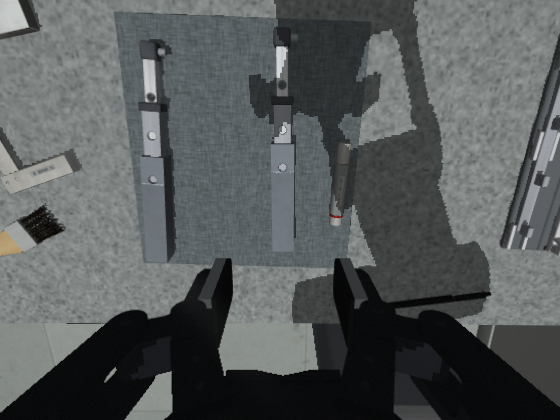

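Wrist view: arm A's tube spans (283,143)–(283,250), with its hole at (283,168) and its head at (283,37). Arm B's hole is at (152,180). The plug gauge at (340,185) clears a 50 mm opening. Descend and grip.

Call:
apply_moves(
  deltas=[50, -1, -1, 100, 0, 50, -1, -1, 150, 0, 50, -1, -1, 180, 0, 50, -1, -1, 200, 0, 50, -1, -1, 210, 0, 50, -1, -1, 210, 0, 50, -1, -1, 210, 0, 50, -1, -1, 210, 0, 50, -1, -1, 210, 0],
)

```text
clock: 5.75
position: [0.5158, 0.2202, 0.0207]
ee_rot: [-0.0, 1.0, -0.0, 0.0]
contact_force: [0.1, -0.0, -0.2]
width: 0.0499
gripper_force: 0.0
```

Call:
apply_moves(
  deltas=[0, 0, 0, 0, 0, 0, 0, 0, 0, 0, 0, 0, 0, 0, 0, 0, 0, 0, 0, 0, 0, 0, 0, 0, 0, 0, 0, 0, 0, 0, 0, 0, 0, 0, 0, 0, 0, 0, 0, 0],
  squeeze=50,
)

```text
clock: 6.42
position: [0.516, 0.2204, 0.0211]
ee_rot: [-0.0, 1.0, -0.0, 0.001]
contact_force: [-0.9, 0.5, 5.7]
width: 0.0233
gripper_force: 50.3
```

Call:
apply_moves(
  deltas=[0, 0, 0, -20, 0, 0, 0, 0, -40, 0, 0, 0, 0, -70, 0, 0, 0, 0, -100, 0, 0, 0, 0, -130, 0, 0, 0, 0, -180, 0, 0, 0, 0, -180, 0, 0, 0, 0, -180, 0, 0, 0, 0, -180, 0],
)

```text
clock: 7.17
position: [0.5149, 0.2199, 0.1995]
ee_rot: [0.0, 1.0, -0.0, -0.001]
contact_force: [-0.7, -0.1, -3.2]
width: 0.0226
gripper_force: 49.7
```

```bash
python3 -c "
from h import *
p=look('wrist',['probe_arm_1_grip','probe_arm_1_hole','probe_arm_1_tip'],zs={'probe_arm_1_hole':.206,'probe_arm_1_grip':.194,'probe_arm_1_tip':.194},ms=.2);save(p,'w3')
go([515,-100,330],180)"
```

```text
wrist probe_arm_1_hole 0.7 [277.8 254.5] [535.8 222.4 206. ]
wrist probe_arm_1_hole 0.61 [140.  184.7] [565.2 275.  206. ]
wrist probe_arm_1_tip 0.62 [278.9 258. ] [528.2 222.1 194. ]
at [514.3 219.8 197.8] yaw -90.0 q6 1.85 t 7.4 w 23.1 F [-0.5 -0.  -2.2] -> delta [ 2.000e-01  3.199e+02 -1.317e+02] turn 90.0 or -90.0
```

Call:
apply_moves(
  deltas=[0, 0, 0, -80, -90, 0, 0, 40, -80, -90, 0, 0, 80, -80, -90, 0, 0, 120, -80, -90, 0, 0, 160, -80, -90, 0, 0, 200, -80, -90, 0, 0, 240, -80, -90, 0, 0, 280, -80, -90, 0, 0, 320, -80, -90, 0, 0, 350, -80, -90, 0, 0, 350, -80, -90, 0, 0, 350, -80, -90],
)

```text
clock: 8.37
position: [0.5152, -0.1347, 0.2784]
ee_rot: [-0.0, 0.765, 0.644, -0.002]
contact_force: [0.3, 1.0, -2.6]
width: 0.0233
gripper_force: 50.1
```

```bash
cat > a.py <<'E'
from h import *
p=look('wrist',['rack','rack_stop','pin_1_knob','keeper_post'],ms=.2);save(p,'w4')
p=look('top',['rack','rack_stop','pin_1_knob','keeper_post'],ms=.2)
p=look('scene',['rack','rack_stop','pin_1_knob','keeper_post'],ms=.2)
go([515,-130,280],180)
E
python3 a.py
```

```text
wrist rack 0.94 [290.8 182.6] [ 522.2 -150.8    0. ]
wrist pin_1_knob 0.66 [346.9 250.9] [ 577.2 -236.5   46.5]
wrist keeper_post 0.66 [387.9  89. ] [644.5 -58.3  30. ]
top rack 0.74 [359.9 243.3] [ 521.6 -148.3    0. ]
top rack 0.37 [177.4 198. ] [654.5 347.    0. ]
top rack_stop 0.57 [385.3 242.2] [ 520.7 -209.3   28. ]
top keeper_post 0.78 [325.5 199.8] [636.5 -56.   30. ]
scene rack 0.6 [337.8 303.6] [ 525.1 -151.2    0. ]
scene pin_1_knob 0.61 [392.5 292. ] [ 568.8 -238.8   46.5]
scene keeper_post 0.77 [337.4 246.5] [655.4 -56.4  30. ]
at [ 515.6 -129.6  280.4] yaw -9.8 q6 -0.21 t 9.1 w 23.4 F [-0.1  0.6 -1.8] -> delta [-0.5 -0.6  0.4] turn -9.8 or 170.2
```

View pics/w4.png

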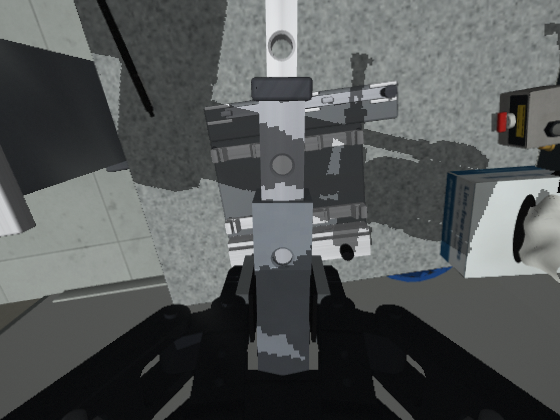

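The wrist view shows the held arm extended and straight in the jaws (tube hole at (283,256), head out of frame). The rack is beneath, with one pin at (347,251) and the keeper post at (388,90). I'll get the rack pose from the pin blobs in the first top and scene pictures.

```bash
cat > a.py <<'E'
from h import *
T=get_image('top');S=get_image('scene')
def blobs(f,x0,x1,y0,y1,thr):
    g=cv2.cvtColor(cv2.imread('pics/'+f),cv2.COLOR_BGR2GRAY)[y0:y1,x0:x1]
    n,l,st,c=cv2.connectedComponentsWithStats((g<thr).astype('uint8'))
    return [(c[i]+[x0,y0],st[i,4]) for i in range(1,n) if 10<st[i,4]<250]
for c,a in blobs('top0.png',388,404,208,280,70): print('top',c.round(1),a,at(T,c,.0465).round(4)*1000)
for c,a in blobs('scene0.png',345,405,275,335,60): print('scene',c.round(1),a,at(S,c,.045).round(4)*1000)
a=cv2.imread('pics/top0.png')[185:290,315:415];cv2.imwrite('pics/c1.png',cv2.resize(a,None,fx=5,fy=5,interpolation=cv2.INTER_CUBIC))
E
python3 a.py
```

```text
top [396.8 220.5] 16 [ 575.1 -238.    46.5]
top [397.3 242.5] 16 [ 517.7 -235.2   46.5]
top [397.8 265.2] 19 [ 459.7 -232.5   46.5]
scene [394.3 290.4] 67 [ 577.4 -238.    45. ]
scene [377.1 304.6] 74 [ 519.6 -235.8   45. ]
scene [358.2 320.2] 78 [ 461.4 -233.6   45. ]
```

View pics/c1.png

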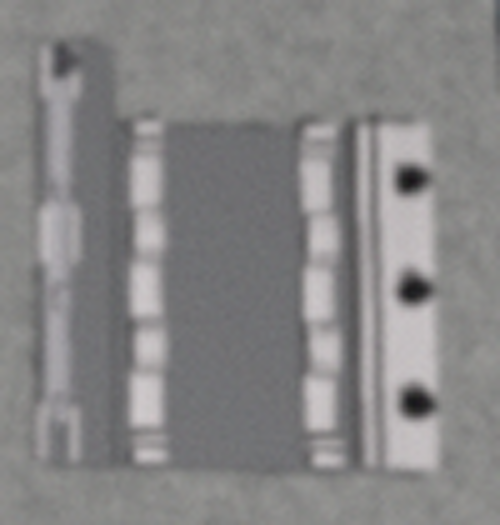

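Crop of the first top view: pins at (410,180), (413,290) and (417,402), slots level with them. The keeper bar is at x≈58 with its post at (62,60), but the tab positions aren't clear. The pins give a rack origin of about (522,-151.6) mm and a rack x-axis yaw of about 87.5°. Next I look at the keeper from close by.

Call:
apply_moves(
  deltas=[0, -15, -40, 60, -7.3, 0, -15, -80, 80, -7.3, 0, -15, -90, 80, -7.3, 0, -15, -90, 80, -7.3, 0, -15, -90, 80, -7.3, 0, -15, -90, 80, -7.3],
)

```text
clock: 9.72
position: [0.425, -0.1296, 0.2008]
ee_rot: [0.001, 0.723, 0.691, 0.001]
contact_force: [1.8, -0.9, -1.5]
width: 0.0229
gripper_force: 50.3
```

```bash
cat >> h.py <<'E'
RO=np.array([522.2,-151.6]);RX=np.array([.043,.999]);RY=np.array([-.999,.043])
def rk(x,y,z=0): return np.r_[RO+x*RX+y*RY,z]
def inr(P): d=np.array(P[:2])-RO; return np.array([d@RX,d@RY])
E
cat > a.py <<'E'
from h import *
p=get_image('wrist');save(p,'w5')
f=p['frame'].copy()
for x in(-42,50,96):
  for y in (-58,0,58): cv2.circle(f,tuple(int(v) for v in proj(p,rk(x,y,16)/1000)),3,(255,0,0),1)
for y in (-29,29,87,-132): cv2.circle(f,tuple(int(v) for v in proj(p,rk(96,y,27)/1000)),3,(0,255,0),1)
for y in (-58,0,58): cv2.circle(f,tuple(int(v) for v in proj(p,rk(96,y,27)/1000)),3,(0,0,255),1)
cv2.imwrite('pics/w5.png',f[:,:,::-1])
go(rk(26,-58,120),-2.5)
E
python3 a.py
```

```text
at [ 426.2 -130.1  201.5] yaw -2.6 q6 -0.41 t 9.8 w 23.1 F [ 0.9  0.  -1.5] -> delta [  9.  154.5  82.1] turn -0.1 or 179.9
```

View pics/w5.png

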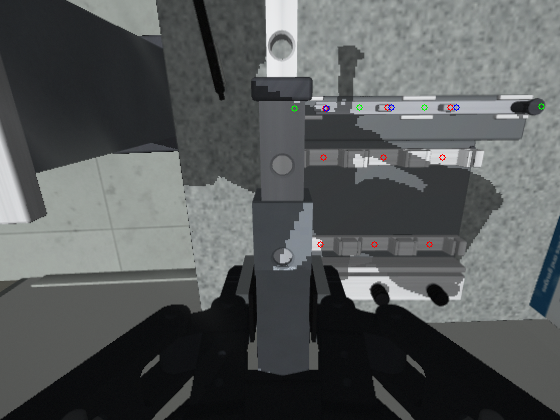

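The model dots fall on the notches, so the rack pose is good. Tab-like features show near (322,106), (385,107) and (448,107), so the keeper looks almost shut. Zooming in.

```bash
cat > a.py <<'E'
from h import *
p=get_image('wrist');a=p['frame'][85:175,295:555,::-1]
cv2.imwrite('pics/c2.png',cv2.resize(a,None,fx=3,fy=3,interpolation=cv2.INTER_CUBIC))
for n in['keeper_post']:
  for r in place_of(n,p): print(r, inr(at(p,r['point'],.03)*1000))
E
python3 a.py
```

```text
{'point': [527.1, 104.4], 'score': 0.56} [  97.61496926 -119.28276537]
```

View pics/c2.png

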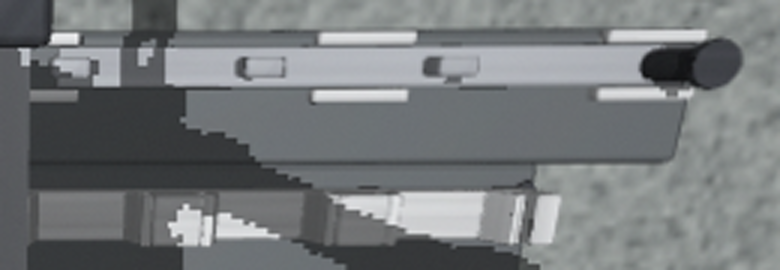

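The tabs sit about 6 mm to the +y side of the shut position, so the keeper is roughly 23 mm shut and blocks loading. I'll set the arm down on free table, aligned with the rack, then open the keeper.

Call:
apply_moves(
  deltas=[0, 40, 0, 0, 0, 0, 80, 30, 0, 0, 0, 110, 60, 0, 0, 0, 140, 90, 0, 0, 0, 165, 120, 0, 0, 0, 178, 150, 20, 0, 0, 178, 176, 50, 0, 0, 178, 176, 90, 0, 0, 178, 176, 130, 0, 0, 178, 176, 155, 0, 0, 178, 176, 160, 0, 0, 178, 176, 160, 0],
)

```text
clock: 10.87
position: [0.6081, 0.0411, 0.0386]
ee_rot: [-0.001, 0.723, 0.691, -0.001]
contact_force: [-0.1, 1.1, -2.3]
width: 0.0231
gripper_force: 50.3
```

Call:
apply_moves(
  deltas=[0, 0, 0, 10, 0, 0, 0, 0, 16, 0, 0, 0, 0, 19, 0, 0, 0, 0, 20, 0, 0, 0, 0, 20, 0, 50, 0, 0, 20, 0, 50, 0, 0, 20, 0, 50, 0, 0, 20, 0, 50, 0, 0, -50, 0, 50, 0, 0, -100, 0, 50, 0, 0, -130, 0, 50, 0, 0, -130, 0],
)

```text
clock: 11.87
position: [0.61, 0.0408, 0.1755]
ee_rot: [0.003, 0.723, 0.691, 0.003]
contact_force: [1.8, 0.1, 0.7]
width: 0.0501
gripper_force: 0.0
```

```bash
cat > a.py <<'E'
from h import *
go(rk(96,-121,60),87.5)
p=look('wrist',['probe_arm_1_grip','probe_arm_1_hole','keeper_post'],ms=.2)
p=look('top',['probe_arm_1_grip','probe_arm_1_hole','probe_arm_1_tip','keeper_post'],ms=.2)
for r in place_of('keeper_post',p): print(inr(at(p,r['point'],.03)*1000))
E
python3 a.py
```

```text
at [610.   40.8 175.5] yaw -2.5 q6 -0.0 t 11.9 w 50.1 F [1.8 0.1 0.7] -> delta [-99.9  40.8 115.8] turn 90.0 or -90.0
wrist probe_arm_1_grip 0.96 [280.1 203. ] [608.4  33.6  12. ]
wrist probe_arm_1_grip 0.39 [276.1  13.4] [612.6 190.5  12. ]
wrist probe_arm_1_hole 0.6 [279.  174.6] [608.9  63.4  24. ]
wrist keeper_post 0.94 [320.7 296. ] [644.1 -57.9  30. ]
top probe_arm_1_grip 0.65 [291.4 212.4] [607.   34.8  12. ]
top probe_arm_1_hole 0.94 [279.9 213. ] [603.9  66.   24. ]
top probe_arm_1_tip 0.62 [234.  209.7] [617.  189.3  12. ]
top keeper_post 0.58 [326.2 196.7] [644.9 -58.2  30. ]
[  98.56860786 -118.52437655]
```

Call:
apply_moves(
  deltas=[50, -40, 15, 0, 0, 50, -80, 30, 0, 0, 50, -97, 38.5, 0, 0, 50, -97, 38.5, 20, 0, 50, -97, 38.5, 60, 0, 50, -97, 38.5, 95, 0, 50, -97, 38.5, 120, 0, 50, -97, 38.5, 132, 0, 50, -97, 38.5, 137, 0, 50, -97, 38.5, 137, 0, 50, -97, 38.5, 137, 0],
)

```text
clock: 13.28
position: [0.6434, -0.0579, 0.0344]
ee_rot: [0.001, 0.723, 0.691, 0.001]
contact_force: [0.1, 1.0, 0.1]
width: 0.0499
gripper_force: 0.0
```

Call:
apply_moves(
  deltas=[0, 0, 0, 0, 0, 0, 0, 0, 0, 0, 0, 0, 0, 0, 0, 0, 0, 0, 0, 0, 0, 0, 0, 0, 0, 0, 0, 0, 0, 0, 0, 0, 0, 0, 0],
  squeeze=25,
)

```text
clock: 13.87
position: [0.6434, -0.0579, 0.0348]
ee_rot: [0.001, 0.723, 0.691, 0.001]
contact_force: [0.2, 0.3, 5.8]
width: 0.0119
gripper_force: 24.4
```

Call:
apply_moves(
  deltas=[0, 0, -6, 0, 0, 0, 0, -12, 0, 0, 0, 0, -17, 0, 0, 0, 0, -21, 0, 0, 0, 0, -23, 0, 0, 0, 0, -24, 0, 0, 0, 0, -24, 0, 0],
)

```text
clock: 14.45
position: [0.6214, -0.057, 0.0349]
ee_rot: [0.003, 0.723, 0.691, 0.003]
contact_force: [5.3, 1.6, 3.3]
width: 0.0119
gripper_force: 24.5
```

Call:
apply_moves(
  deltas=[0, 0, -2, 0, 0, 0, 0, -3, 0, 0, 0, 0, -4, 0, 0, 0, 0, -4, 0, 0],
)

```text
clock: 14.78
position: [0.6213, -0.057, 0.0351]
ee_rot: [0.006, 0.723, 0.691, 0.005]
contact_force: [12.6, 1.9, -0.8]
width: 0.0115
gripper_force: 24.4
```

Call:
apply_moves(
  deltas=[40, 0, 0, 0, 0, 40, 0, 0, 0, 0, 40, 0, 0, 0, 0, 40, 0, 0, -40, 0, 40, 0, 0, -80, 0, 40, 0, 0, -120, 0, 50, 30, 0, -140, 0, 50, 60, -5, -140, 0, 50, 97, -10, -140, 0, 50, 97, -10, -140, 0, 50, 97, -10, -140, 0],
)

```text
clock: 15.7
position: [0.607, 0.0424, 0.1728]
ee_rot: [-0.001, 0.722, 0.692, -0.001]
contact_force: [-0.5, -0.2, -0.1]
width: 0.0501
gripper_force: 0.0
```

```bash
cat > a.py <<'E'
from h import *
p=look('wrist',['probe_arm_1_grip','probe_arm_1_hole','probe_arm_1_tip'],ms=.2)
go([609,41,20.5],-2.5)
E
python3 a.py
```

```text
wrist probe_arm_1_grip 0.87 [285.  203.4] [608.4  35.5  12. ]
wrist probe_arm_1_hole 0.76 [286.5 178.1] [610.7  62.2  24. ]
wrist probe_arm_1_tip 0.67 [285.   14.8] [614.4 190.2  12. ]
at [608.2  39.6 172.7] yaw -2.6 q6 -0.0 t 15.9 w 50.4 F [-0.1 -0.9 -0.2] -> delta [  1.5   0.9 152.2] turn -0.1 or 179.9
```

Call:
apply_moves(
  deltas=[50, 2, 1, 40, 0, 50, 2, 1, 80, 0, 50, 2, 1, 120, 0, 50, 2, 1, 142, 0, 50, 2, 1, 151, 0, 50, 2, 1, 152, 0, 50, 2, 1, 152, 0, 0, 2, 1, 152, 0, 0, 2, 1, 152, 0, 0, 2, 1, 152, 0, 0, 2, 1, 152, 0, 0, 2, 1, 152, 0],
  squeeze=50,
)

```text
clock: 16.9
position: [0.6111, 0.0426, 0.0236]
ee_rot: [0.002, 0.723, 0.691, 0.001]
contact_force: [0.1, -0.8, 6.2]
width: 0.0227
gripper_force: 50.9
```

Call:
apply_moves(
  deltas=[0, 0, 0, 0, 0, 0, 0, 0, -20, 0, 0, 0, 0, -60, 0, 0, 0, 0, -100, 0, 0, 0, 0, -130, 0, 0, 0, 0, -130, 0],
)

```text
clock: 17.4
position: [0.6141, 0.0428, 0.1591]
ee_rot: [0.005, 0.722, 0.691, 0.005]
contact_force: [0.9, 0.2, -1.0]
width: 0.023
gripper_force: 50.0
```

```bash
cat > a.py <<'E'
from h import *
go(rk(22,-58,80),-2.5)
s=get_state();zc=s['position'][2]-.021
p=look('wrist',['probe_arm_1_grip','probe_arm_1_hole'],zs={'probe_arm_1_grip':zc+.012,'probe_arm_1_hole':zc+.024},ms=.3);save(p,'w6')
E
python3 a.py
```

```text
at [614.1  42.8 159.1] yaw -2.5 q6 0.0 t 17.4 w 23.0 F [ 0.9  0.2 -1. ] -> delta [-176.2  -26.4   78.7] turn -0.0 or 180.0
wrist probe_arm_1_grip 0.61 [283.5 293.2] [614.4  36.  150.1]
wrist probe_arm_1_hole 0.9 [282.2 252.8] [614.8  63.3 162.1]
```

Call:
apply_moves(
  deltas=[0, -40, -6, 0, 0, 0, -80, -12, 0, 0, 0, -120, -18, 0, 0, 0, -150, -24, 0, 0, 0, -172, -26, 20, 0, 0, -178, -26, 50, 0, 0, -178, -26, 70, 0, 0, -178, -26, 78, 0, 0, -178, -26, 78, 0, 0, -178, -26, 78, 0],
)

```text
clock: 18.38
position: [0.5752, -0.1333, 0.0722]
ee_rot: [-0.001, 0.722, 0.691, -0.001]
contact_force: [0.1, -0.0, -1.3]
width: 0.0225
gripper_force: 49.8
```

```bash
cat > a.py <<'E'
from h import *
go(rk(20,-58,37),-2.5)
p=look('scene',['probe_arm_1_grip'],ms=.9)
a=p['frame'][200:350,250:430,::-1];cv2.imwrite('pics/c3.png',cv2.resize(a,None,fx=4,fy=4,interpolation=cv2.INTER_CUBIC))
E
python3 a.py
```

```text
at [ 575.2 -133.3   72.2] yaw -2.5 q6 -0.3 t 18.4 w 22.5 F [ 0.1 -0.  -1.3] -> delta [-0.5  5.9 35.1] turn -0.0 or 180.0
```

View pics/c3.png

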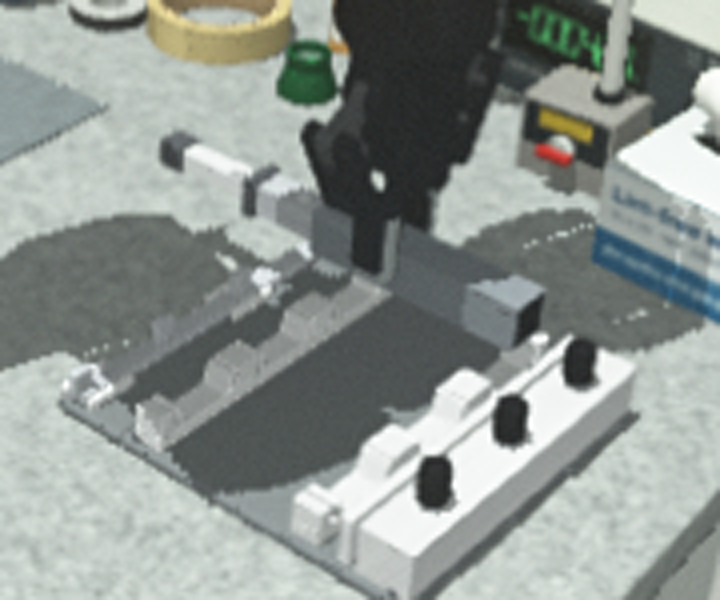

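The scene crop shows arm A level above the far slot, back end just in front of the stop block, keeper bar open, pins in place. The pose readings jitter, so I'll average a few before lowering.

```bash
cat >> h.py <<'E'
def avg(n=6):
    P=[]
    for _ in range(n): P.append(np.array(get_state()['position'])*1000); get_image('top')
    P.append(np.array(get_state()['position'])*1000);print(np.std(P,0).round(2));return np.mean(P,0)
E
cat > a.py <<'E'
from h import *
print(avg());go(rk(20,-58,37),-2.5)
E
python3 a.py
```

```text
[0.23 0.03 0.19]
[ 576.61522501 -133.77925972   74.37583225]
at [ 576.2 -133.8   74.1] yaw -2.5 q6 -0.3 t 18.8 w 22.9 F [ 0.2  0.7 -1.6] -> delta [-0.1  4.7 37.1] turn -0.0 or 180.0
```

Call:
apply_moves(
  deltas=[0, 0, 4.5, 0, 0, 0, 0, 4.5, 10, 0, 0, 0, 4.5, 20, 0, 0, 0, 4.5, 24, 0, 0, 0, 4.5, 24, 0, 0, 0, 4.5, 24, 0],
)

```text
clock: 19.28
position: [0.5796, -0.1339, 0.0483]
ee_rot: [-0.001, 0.723, 0.691, -0.0]
contact_force: [-0.1, 0.1, -2.6]
width: 0.0228
gripper_force: 49.9
```

```bash
cat > a.py <<'E'
from h import *
s=get_state();zc=s['position'][2]-.021
p=look('wrist',['probe_arm_1_grip','probe_arm_1_hole'],zs={'probe_arm_1_grip':zc+.012,'probe_arm_1_hole':zc+.024},ms=.3)
for r in place_of('probe_arm_1_hole',p)[:1]: print(inr(at(p,r['point'],zc+.024)*1000))
go(rk(20,-58,37),-2.5)
f=p['frame'].copy()
for y in (-58,0): 
  for x,z in((-42,16),(50,16),(-42,27),(50,27)):cv2.circle(f,tuple(int(v) for v in proj(p,rk(x,y,z)/1000)),3,(255,0,0),1)
cv2.imwrite('pics/w7.png',f[:,:,::-1])
E
python3 a.py
```

```text
wrist probe_arm_1_grip 0.9 [282.9 290.1] [ 579.6 -138.9   39.3]
wrist probe_arm_1_hole 0.75 [283.1 252.7] [ 580.8 -113.4   51.3]
[ 40.67700129 -56.92819367]
at [ 580.6 -134.3   49.6] yaw -2.6 q6 -0.3 t 19.5 w 22.8 F [ 0.2 -0.2 -2.1] -> delta [ 0.2  0.4 12.6] turn -0.1 or 179.9
```

View pics/w7.png

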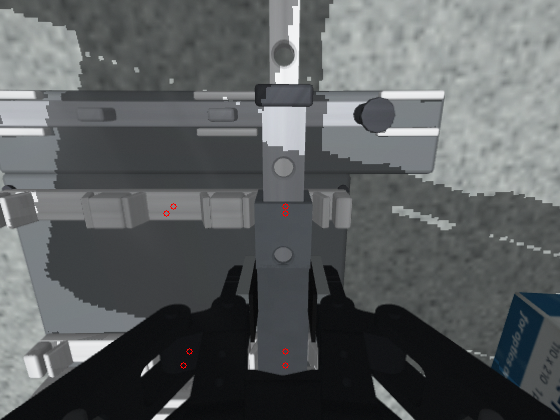

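The notch edges at px 255 and 313 centre on the arm (284), and the tabs at (95,115) and (222,115) are clear of it. Lower into the slot.

Call:
apply_moves(
  deltas=[0, 0, 0, 4, 0, 0, 0, 0, 8, 0, 0, 0, 0, 11, 0, 0, 0, 0, 12.5, 0, 0, 0, 0, 13, 0, 0, 0, 0, 13, 0],
)

```text
clock: 19.98
position: [0.5804, -0.1342, 0.0395]
ee_rot: [0.001, 0.723, 0.691, 0.0]
contact_force: [-5.2, 1.8, 18.6]
width: 0.0233
gripper_force: 52.5
```

Call:
apply_moves(
  deltas=[0, 0, 0, -3, 0, 50, 0, 0, -3, 0, 50, 0, 0, -3, 0, 50, 0, 0, -3, 0, 50, 0, 0, -40, 0, 50, 0, 0, -80, 0, 50, 0, 0, -120, 0, 50, 20, 0, -140, 0, 50, 20, 0, -140, 0, 50, 20, 0, -140, 0],
)

```text
clock: 20.82
position: [0.5818, -0.1138, 0.1774]
ee_rot: [0.001, 0.722, 0.692, 0.001]
contact_force: [-0.2, -0.0, 0.3]
width: 0.0502
gripper_force: 0.0
```

```bash
cat > a.py <<'E'
from h import *
zs={'probe_arm_1_grip':.028,'probe_arm_1_hole':.04,'probe_arm_1_tip':.028}
p=get_image('wrist');save(p,'w8')
for n in zs:
  for r in place_of(n,p):
    if r['score']>.3: P=at(p,r['point'],zs[n])*1000;print(n,r['score'],P.round(1),inr(P).round(1))
go(rk(215,-58,60),-2.5)
E
python3 a.py
```

```text
probe_arm_1_grip 0.65 [ 581.6 -142.7   28. ] [ 11.4 -58.9]
probe_arm_1_hole 0.59 [ 580.5 -117.    40. ] [ 37.1 -56.8]
probe_arm_1_tip 0.36 [620.5 -59.9  28. ] [ 95.8 -94.3]
at [ 580.1 -114.3  174.2] yaw -2.6 q6 -0.27 t 21.0 w 49.7 F [ 0.2 -0.3  0.4] -> delta [175.1   1.9 114.4] turn -0.1 or 179.9
```

View pics/w8.png

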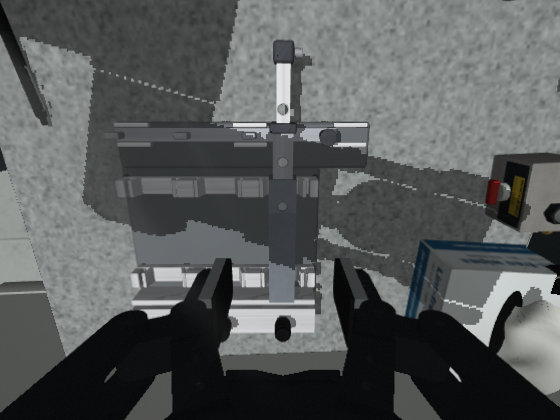

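Arm A is seated in the far slot: tube at x-px 283, hole (283,207), head (284,48), back end just short of the stop at row 300. The middle collar is at row 127, above the keeper. Now push the tip home with closed fingers.

Call:
apply_moves(
  deltas=[0, 40, 1, 0, 0, 0, 80, 1, 0, 0, 0, 120, 1, 0, 0, 0, 160, 1, 0, 0, 0, 165, 1, 30, 0, 0, 165, 1, 70, 0, 0, 165, 1, 100, 0, 0, 165, 1, 122, 0, 0, 165, 1, 129, 0, 0, 165, 1, 131, 0, 0, 165, 1, 131, 0, 0, 165, 1, 131, 0],
)

```text
clock: 22.02
position: [0.5907, 0.0503, 0.0463]
ee_rot: [0.001, 0.723, 0.691, 0.001]
contact_force: [-0.4, -0.0, 0.2]
width: 0.0
gripper_force: 0.0
```

```bash
cat > a.py <<'E'
from h import *
for _ in range(3): get_image('top')
s=get_state();print(inr(np.array(s['position'])*1000))
go(rk(180,-58,43),-2.5)
E
python3 a.py
```

```text
[204.80359646 -59.6860862 ]
at [590.6  50.5  46.9] yaw -2.6 q6 0.01 t 22.2 w -0.4 F [0.3 0.2 0.7] -> delta [-24.8  -1.7   3.9] turn -0.1 or 179.9
```

Call:
apply_moves(
  deltas=[0, -8, -1.5, 3, 0, 0, -14, -1.5, 3, 0, 0, -20, -1.5, 3, 0, 0, -25, -1.5, 3, 0, 0, -30, -1.5, 3, 0, 0, -35, -1.5, 3, 0, 0, -40, -1.5, 3, 0, 0, -45, -1.5, 3, 0, 0, -50, -1.5, 3, 0, 0, -55, -1.5, 3, 0, 0, -60, -1.5, 3, 0, 0, -60, -1.5, 3, 0],
)

```text
clock: 23.17
position: [0.5853, -0.0105, 0.0423]
ee_rot: [0.0, 0.723, 0.691, -0.0]
contact_force: [-0.5, 1.0, 0.6]
width: -0.0001
gripper_force: 0.0
```

Call:
apply_moves(
  deltas=[0, -4, 0, 0, 0, 0, -8, 0, 0, 0, 0, -12, 0, 0, 0, 0, -16, 0, 0, 0, 0, -20, 0, 0, 0, 0, -24, 0, 0, 0, 0, -28, 0, 0, 0, 0, -31, 0, 0, 0, 0, -34, 0, 0, 0, 0, -36, 0, 0, 0, 0, -36, 0, 0, 0],
)

```text
clock: 24.08
position: [0.5836, -0.0441, 0.0423]
ee_rot: [-0.001, 0.723, 0.691, 0.001]
contact_force: [-0.0, 6.0, 1.2]
width: -0.0001
gripper_force: 3.4
```

```bash
cat > a.py <<'E'
from h import *
s=get_state();print(inr(np.array(s['position'])*1000),s['position'],s['contact_force'])
E
python3 a.py
```

```text
[110.02633784 -56.71177981] [ 0.58359541 -0.04410617  0.04227232] [-0.03240083  5.98762679  1.15645815]
```

Call:
apply_moves(
  deltas=[0, -3, 0, 0, 0, 0, -6, 0, 0, 0, 0, -9, 0, 0, 0, 0, -11, 0, 0, 0, 0, -13, 0, 0, 0, 0, -13, 0, 0, 0],
)

```text
clock: 24.58
position: [0.5829, -0.057, 0.0422]
ee_rot: [-0.001, 0.723, 0.691, 0.001]
contact_force: [-0.9, 7.2, 1.7]
width: -0.0002
gripper_force: 3.5
```

Call:
apply_moves(
  deltas=[0, -2, 0, 0, 0, 0, -4, 0, 0, 0, 0, -4, 0, 0, 0],
)

```text
clock: 24.83
position: [0.5827, -0.0578, 0.0423]
ee_rot: [-0.003, 0.724, 0.69, 0.003]
contact_force: [1.8, 15.8, 3.3]
width: -0.0001
gripper_force: 8.1
```

```bash
python3 a.py
```

```text
[ 96.31899639 -56.44760076] [ 0.58274195 -0.0577905   0.04230506] [ 1.80736156 15.75690453  3.33988548]
```

Call:
apply_moves(
  deltas=[0, -2, 0, 0, 0, 0, -2, 0, 0, 0, 0, -2, 0, 0, 0],
)

```text
clock: 25.08
position: [0.5827, -0.058, 0.0423]
ee_rot: [-0.004, 0.724, 0.69, 0.004]
contact_force: [1.0, 21.4, 4.1]
width: 0.0001
gripper_force: 10.5
```

Call:
apply_moves(
  deltas=[0, 20, 0, 0, 0, 0, 20, 0, 0, 0, 0, 20, 0, -30, 0, 0, 10, 0, -70, 0, 0, -20, 0, -110, 0, 0, -50, 0, -130, 0, 40, -90, 0, -130, 0, 40, -110, 0, -130, 0, 40, -120, 0, -130, 0, 40, -120, 0, -130, 0, 40, -120, 0, -130, 0],
)

```text
clock: 26.0
position: [0.5769, -0.184, 0.1715]
ee_rot: [-0.001, 0.723, 0.691, -0.0]
contact_force: [-0.3, 0.5, -0.6]
width: 0.0398
gripper_force: 0.0
```

```bash
cat > b.py <<'E'
from h import *
import sys
zs={'probe_arm_1_grip':.028,'probe_arm_1_hole':.04,'probe_arm_1_tip':.028,'pin_1_knob':.0465}
p=get_image('wrist');save(p,sys.argv[1])
for n in zs:
  for r in place_of(n,p):
    if r['score']>.3: P=at(p,r['point'],zs[n])*1000;print(n,r['score'],r['point'],P.round(1),inr(P).round(1))
s=get_state();print(inr(np.array(s['position'])*1000))
go(rk(-84,-58,60),-2.5)
E
python3 b.py w9
```

```text
probe_arm_1_grip 0.8 [286.7, 154.1] [ 582.  -142.4   28. ] [ 11.8 -59.3]
probe_arm_1_grip 0.74 [221.7, 161.2] [ 526.7 -145.9   28. ] [ 5.9 -4.2]
probe_arm_1_hole 0.6 [285.7, 122.3] [ 582.1 -116.1   40. ] [ 38.  -58.4]
probe_arm_1_tip 0.32 [285.2, 266.5] [ 576.2 -247.6   28. ] [-93.6 -58.1]
pin_1_knob 0.56 [283.9, 54.6] [582.8 -69.3  46.5] [ 84.8 -57. ]
[-28.6048625  -56.61799572]
at [ 577.5 -182.6  172. ] yaw -2.4 q6 -0.38 t 26.2 w 40.3 F [ 0.4 -0.6 -0.1] -> delta [-55.5   1.4 112. ] turn 0.1 or -179.9
```

View pics/w9.png

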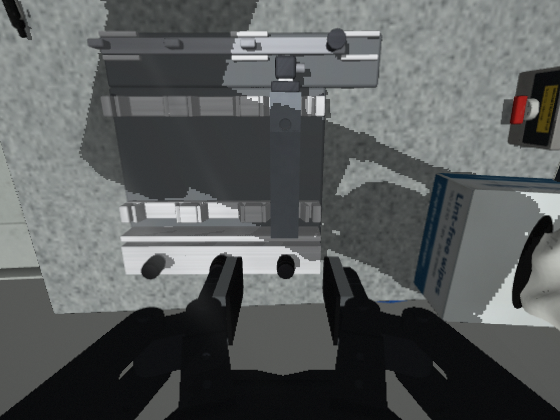

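The wrist view shows arm A fully closed: collar and head butted together at (285,65–85), back end at the stop wall, hole at (286,126). The pins are at (286,266) and (153,266). Now take the pin behind this slot.

Call:
apply_moves(
  deltas=[40, -28, 1.4, 0, 0, 40, -55, 1.4, 20, 0, 40, -55.5, 1.4, 55, 0, 40, -55.5, 1.4, 80, 0, 40, -55.5, 1.4, 86, 0, 40, -55.5, 1.4, 86, 0, 40, -55.5, 1.4, 86, 0],
)

```text
clock: 26.83
position: [0.5772, -0.2391, 0.087]
ee_rot: [0.0, 0.722, 0.692, 0.0]
contact_force: [0.4, -0.6, 0.5]
width: 0.0399
gripper_force: 0.0
```

```bash
cat > a.py <<'E'
from h import *
p=get_image('wrist');save(p,'w10')
for r in place_of('pin_1_knob',p): print(r,inr(at(p,r['point'],.0465)*1000))
s=get_state();print(inr(np.array(s['position'])*1000),s['position'])
for h in (34,56): print(proj(p,rk(-84,-58,h)/1000), proj(p,[*s['position'][:2],h/1000]))
E
python3 a.py
```

```text
{'point': [283.4, 250.2], 'score': 0.97} [-83.6663435  -59.23431093]
[-85.60032938 -59.54795512] [ 0.57801597 -0.2396885   0.08826105]
[281.3107675  241.90204063] [283.86345977 244.33536208]
[281.15169459 258.22352   ] [284.01413325 260.90614444]
```

View pics/w10.png

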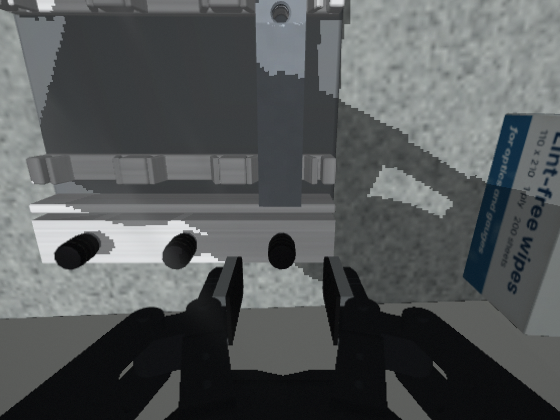

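The pin is at px (282,250), nearly centred under the jaws. Arm A's hole is at (281,13), dark and open. Lower and grip.

Call:
apply_moves(
  deltas=[40, 1.8, -1, 15, 0, 40, 1.8, -1, 27, 0, 40, 1.8, -1, 32, 0, 40, 1.8, -1, 32, 0, 40, 1.8, -1, 32, 0, 0, 1.8, -1, 32, 0, 0, 1.8, -1, 32, 0, 0, 1.8, -1, 32, 0, 0, 1.8, -1, 32, 0, 0, 1.8, -1, 32, 0, 0, 1.8, -1, 32, 0],
  squeeze=30,
)

```text
clock: 27.85
position: [0.5763, -0.2381, 0.0554]
ee_rot: [0.001, 0.723, 0.691, 0.0]
contact_force: [-0.6, 0.4, 6.6]
width: 0.0139
gripper_force: 29.4
```

Call:
apply_moves(
  deltas=[0, 0, 0, -10, 0, 0, 0, 0, -25, 0, 0, 0, 0, -45, 0, 0, 0, 0, -50, 0, 0, 0, 0, -50, 0, 0, 0, 0, -50, 0],
)

```text
clock: 28.35
position: [0.5753, -0.2376, 0.1042]
ee_rot: [-0.0, 0.723, 0.691, -0.0]
contact_force: [-0.6, 0.6, -0.7]
width: 0.0135
gripper_force: 29.7
```

```bash
cat > a.py <<'E'
from h import *
get_image('top');s=get_state();print(inr(np.array(s['position'])*1000),s['position'],s['width'])
p=get_image('wrist');save(p,'w11')
z=s['position'][2]-.0095
for r in place_of('pin_1_knob',p)[:2]: print(r,inr(at(p,r['point'],z)*1000))
for r in place_of('probe_arm_1_hole',p)[:2]: print(r,inr(at(p,r['point'],.04)*1000))
go(rk(36,-57.5,100),-2.5)
E
python3 a.py
```

```text
[-83.40914776 -56.33824569] [ 0.57490322 -0.23736115  0.10346643] 0.013382605649000453
{'point': [281.5, 280.7], 'score': 0.84} [-83.57473894 -55.83043271]
{'point': [284.5, 22.2], 'score': 0.65} [ 37.87528729 -57.36810694]
at [ 574.8 -237.3  103.1] yaw -2.5 q6 -0.46 t 28.6 w 13.6 F [0.2 0.5 0.3] -> delta [119.4   1.1   3.2] turn -0.0 or 180.0
```

View pics/w11.png

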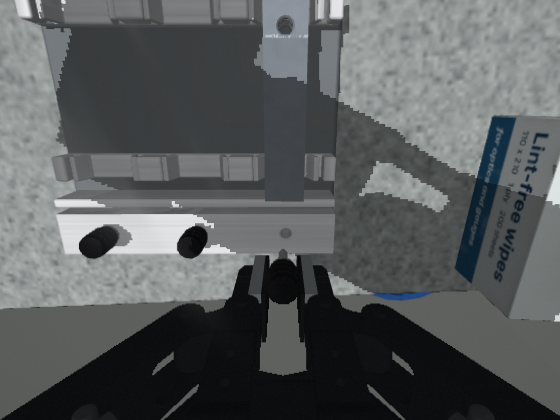

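The pin is held upright, shank tip visible at (284,252), the emptied block hole at (285,234), arm A's hole at (285,25). Against the stop, the arm hole lies 120 mm along rack x from the block hole.

Call:
apply_moves(
  deltas=[0, 40, 0, -4, 0, 0, 80, 0, -4, 0, 0, 110, 0, -4, 0, 0, 120, 0, -4, 0, 0, 120, 0, -4, 0, 0, 120, 0, -4, 0, 0, 120, 0, -4, 0, 0, 120, 0, -4, 0],
)

```text
clock: 29.22
position: [0.5811, -0.1194, 0.1081]
ee_rot: [0.0, 0.723, 0.691, -0.0]
contact_force: [0.5, -0.2, -0.2]
width: 0.0136
gripper_force: 29.7
```

```bash
cat > a.py <<'E'
from h import *
get_image('top');s=get_state();P=np.array(s['position']);print(inr(P*1000),P,rot(s['ee_rot'])[:,2])
p=get_image('wrist')
for r in place_of('probe_arm_1_hole',p)[:3]: print(r,inr(at(p,r['point'],.04)*1000))
for r in place_of('probe_arm_1_grip',p)[:3]: print(r,inr(at(p,r['point'],.028)*1000))
for r in place_of('probe_arm_1_tip',p)[:3]: print(r,inr(at(p,r['point'],.028)*1000))
# arm edges: rectify the plane z=40 around the slot, profile across rack y
H=np.float32([proj(p,rk(x,y,40)/1000) for x,y in((20,-90),(90,-90),(90,-30),(20,-30))])
M=cv2.getPerspectiveTransform(H,np.float32([[0,0],[280,0],[280,240],[0,240]]))
g=cv2.warpPerspective(cv2.cvtColor(p['frame'],cv2.COLOR_RGB2GRAY),M,(280,240));cv2.imwrite('pics/r1.png',g)
for x in range(0,280,20): print(20+x/4, g[60:200:5,x:x+8].mean(1).astype(int))
for n in('scene','top'):
  q=get_image(n)
  for r in place_of('probe_arm_1_hole',q)[:3]: print(n,r,inr(at(q,r['point'],.04)*1000))
  for r in place_of('pin_1_knob',q)[:3]: print(n,r,inr(at(q,r['point'],P[2]-.0095)*1000))
E
python3 a.py
```

```text
[ 34.70333837 -57.41470903] [ 0.58105837 -0.11939537  0.10816329] [ 1.78153220e-04 -4.24455953e-04 -9.99999894e-01]
{'point': [280.6, 229.7], 'score': 0.84} [ 37.7606185  -56.06465122]
{'point': [285.2, 261.8], 'score': 0.89} [  8.37242829 -59.14335297]
{'point': [284.2, 152.2], 'score': 0.96} [ 86.35870095 -58.52192253]
20.0 [62 61 61 61 63 66 65 66 67 68 67 67 64 68 69 71 68 67 66 67 67 67 64 63
 62 62 62 61]
25.0 [62 61 61 61 62 67 67 67 67 68 68 67 67 68 67 67 66 66 65 66 66 68 67 67
 62 62 61 62]
30.0 [62 62 61 61 62 69 69 69 70 69 70 70 70 69 70 69 69 69 69 68 68 67 67 66
 61 62 61 61]
35.0 [62 61 61 61 63 76 75 75 75 75 69 65 71 71 71 70 73 65 73 74 73 73 73 73
 62 61 61 62]
40.0 [62 61 62 61 63 76 75 76 75 76 75 74 69 68 68 67 70 75 75 75 74 74 74 72
 62 62 61 61]
45.0 [64 61 62 61 65 76 76 75 76 76 76 75 75 74 75 74 74 74 75 74 74 74 74 74
 61 61 62 62]
50.0 [114  90  87  85  84  75  75  75  75  75  75  74  74  74  75  74  75  75
  74  75  73  73  73  74  85  89  88 109]
55.0 [111  91  88  89  98  75  76  76  75  75  75  75  75  76  77  76  76  75
  74  74  74  74  74  75  9
[... 289 characters left out ...]
104 109 111 110
  62  28  28  28  52  61  61  61  61  60]
75.0 [61 61 61 61 60 61 60 58 35 39 40 40 39 40 40 41 41 39 40 35 49 61 60 60
 60 61 60 61]
80.0 [61 61 60 94 94 94 94 90 35 39 41 41 41 41 40 40 41 40 39 36 53 61 61 61
 61 61 61 61]
85.0 [61 61 61 62 61 61 61 61 36 38 39 37 38 39 38 38 38 38 38 34 58 61 62 61
 61 62 61 61]
scene {'point': [343.1, 265.4], 'score': 0.76} [ 38.86668425 -65.48215369]
scene {'point': [343.5, 243.0], 'score': 0.36} [ 35.3663066  -54.33993678]
top {'point': [352.1, 220.8], 'score': 0.84} [ 31.976333   -53.77455701]
top {'point': [169.3, 249.1], 'score': 0.39} [505.11459265  33.05178402]
top {'point': [359.9, 243.1], 'score': 0.32} [12.21196919  4.08873365]
```

```bash
cat > a.py <<'E'
from h import *
g=cv2.imread('pics/r1.png',0)
print('cols x 30..46 mm, rows y');print(g[96:166:4,40:104:4])
row=g[130,100:200:2];print(row)
p=get_image('wrist');s=get_state();P=np.array(s['position'])*1000
for h in(34,43.5): print(proj(p,(P-[0,0,h])/1000))
u,v=proj(p,(P-[0,0,43.5])/1000).astype(int)
f=cv2.cvtColor(p['frame'],cv2.COLOR_RGB2GRAY);print(u,v);print(f[v-16:v+24:2,u-20:u+22:2])
E
python3 a.py
```

```text
cols x 30..46 mm, rows y
[[68 69 72 74 75 76 76 75 76 76 76 76 76 76 77 76]
 [68 71 73 74 74 76 75 76 76 76 75 76 76 76 75 76]
 [67 70 71 74 74 76 75 76 77 76 77 76 76 77 76 76]
 [68 71 72 74 74 75 73 74 75 77 76 76 76 77 75 76]
 [69 71 72 73 71 68 64 64 65 68 75 76 76 76 76 76]
 [69 70 74 72 67 65 72 65 67 66 67 75 77 76 75 76]
 [68 71 72 67 61 76 69 70 70 66 65 69 75 76 75 75]
 [68 70 69 61 72 76 69 73 71 69 69 64 74 76 76 74]
 [68 71 68 57 78 74 71 75 72 70 71 64 73 76 75 75]
 [69 71 66 58 74 74 70 71 72 70 70 65 73 75 74 75]
 [68 71 70 63 63 77 69 69 72 69 67 65 75 75 75 75]
 [67 70 74 72 66 73 72 66 67 69 65 72 77 75 75 75]
 [66 70 76 74 72 67 67 65 63 64 70 76 76 75 75 75]
 [67 71 76 76 75 72 68 67 69 72 75 75 76 75 74 75]
 [66 70 73 75 74 75 74 73 74 75 75 75 75 75 75 75]
 [66 70 68 72 75 74 74 74 73 76 75 75 75 75 75 75]
 [67 69 69 72 74 73 73 73 73 73 74 75 75 75 75 75]
 [66 67 68 72 75 73 72 73 73 73 75 74 74 74 74 75]]
[75 75 75 76 75 75 76 75 75 75 75 75 75 75 75 76 75 75 75 77 77 77 77 78
 78 77 77 77 76 75 72 63 46 37 37 40 41 41 41 40 41 41 42 42 43 42 40 37
 32 42]
[2
[... 682 characters left out ...]
63 71 71 70 66 66 67 67 69 67 68 69 60]
 [62 63 67 67 68 69 67 66 65 71 71 70 67 68 67 69 67 68 68 68 62]
 [67 66 12 11 66 67 68 67 67 70 71 69 67 68 67 68 68 52 12 37 66]
 [68 67 14 12 67 68 68 67 67 69 54 55 67 64 68 68 70 53 10 22 68]
 [67 67 12 11 68 67 65 40 11  8  8  9 12 24 51 68 69 41 12  9 66]
 [67 52 12  9 67 65 14  9 13 16 12 11 12 12 10 21 70 37 10 10 65]
 [66 41 11 10 66 10 15 10  5  7  7  8  8 10 12 12 38 39 10 10 66]
 [68 24 12 11 26 14  9  9 11 14 14 13 10 12  7  8 14 25 11  9 67]
 [67 16 12 10 13 10 14 11  7 10  9 10  9 11 12  9  8 12  6 11 66]
 [67 15 14 10 11 12 10  9 11 10 10 13 10  9  9  9 13  9  9  9 53]
 [67 16 14 12 12  9 10 13 11  8 11 10  6 12 11  9  9 14 10 10 36]]
```

Call:
apply_moves(
  deltas=[0, 2.3, 0, 0, 0, 0, 2.3, 0, 8, 0, 0, 2.3, 0, 15, 0, 0, 2.3, 0, 18, 0, 0, 2.3, 0, 18, 0, 0, 2.3, 0, 18, 0],
)

```text
clock: 30.32
position: [0.5807, -0.1155, 0.0897]
ee_rot: [-0.001, 0.723, 0.691, -0.0]
contact_force: [-0.8, -0.2, 0.4]
width: 0.0139
gripper_force: 29.7
```

```bash
cat > c.py <<'E'
from h import *
p=get_image('wrist');s=get_state();P=np.array(s['position'])*1000;print(inr(P),P)
u,v=proj(p,(P-[0,0,43.5])/1000).astype(int);print(u,v, proj(p,(P-[0,0,P[2]-40])/1000))
f=cv2.cvtColor(p['frame'],cv2.COLOR_RGB2GRAY);print(f[v-30:v+24:2,u-22:u+24:2])
E
python3 c.py
```

```text
[ 38.5451548  -57.18184093] [ 580.99091938 -115.54680154   90.02291367]
283 250 [283.17457162 245.93716394]
[[ 93  93  75  76  77  76  76  77  77  78  77  78  77  77  78  77  77  78
   78  76  78  77 102]
 [ 92  92  76  75  76  76  76  75  78  77  78  78  78  78  77  77  78  78
   79  77  77  77 104]
 [ 91  93  78  75  76  76  77  76  77  77  77  76  75  77  77  78  77  78
   78  77  78  78 101]
 [ 92  74  75  74  76  75  77  76  77  75  77  77  77  77  77  76  77  76
   77  77  78  77  67]
 [ 69  63  75  76  75  75  76  77  75  76  77  77  76  76  75  76  77  77
   77  76  77  76  64]
 [ 64  64  75  75  75  74  76  76  77  75  76  77  78  75  76  77  76  76
   77  75  77  79  63]
 [ 62  63  77  77  77  77  77  75  76  77  77  77  76  77  76  78  77  78
   78  77  76  78  64]
 [ 63  63  76  77  75  78  77  77  76  76  77  76  77  76  77  77  77  78
   76  76  78  78  63]
 [ 63  63  77  76  76  77  76  76  75  77  76  76  76  76  78  77  77  77
   76  77  77  77  63]
 [ 62  62  76  77  76  77  77  75  78  76  76  76  76  76  78  77  77  78
   79  77  77  78  64]
 [ 63  62  76  76  76 
[... 927 characters left out ...]
 13  11  67  68  66]
 [ 69  69  13  13  35  68  68  66  15   9   9   8  10  21  32  67  69  70
   13  10  67  68  68]
 [ 69  67  14  12  37  69  42  10  12  16  14  12  13  13  11  11  65  69
   12  11  52  68  68]
 [ 68  68  12  11  36  17  13  11   8   8   7   7   9   9  13  13  13  68
   12  11  37  68  68]
 [ 69  68  14  12  37  16  10  10  11  13  15  12  12  11  11   7  11  18
   10  12  27  69  69]
 [ 68  68  15  12  15   8   9  13   7   9  10   9   9  10  13  14   9  12
   11  12  12  69  70]
 [ 68  56  14  11  14  14  12  10   9  11  10  11   9  10   8  10  13   8
    9  10  12  68  68]
 [ 68  42  13  12  11   9   9  14  12  12  11   8   9  13  15   9   9  14
    9  10  11  68  68]]
```

Call:
apply_moves(
  deltas=[0, -1, 0.3, 0, 0, 0, -1, 0.3, 0, 0, 0, -1, 0.3, 4, 0, 0, -1, 0.3, 8, 0, 0, -1, 0.3, 11, 0, 0, -1, 0.3, 13, 0, 0, -1, 0.3, 13, 0],
)

```text
clock: 30.95
position: [0.5809, -0.1165, 0.0766]
ee_rot: [-0.001, 0.723, 0.691, -0.0]
contact_force: [0.4, 0.0, -0.2]
width: 0.0133
gripper_force: 29.7
```

```bash
cat > d.py <<'E'
from h import *
get_image('top');s=get_state();P=np.array(s['position'])*1000;print(inr(P),P,s['contact_force'],s['width'])
E
python3 d.py
```

```text
[ 37.59172129 -57.28838021] [ 581.0563643  -116.50400638   76.83809843] [-0.04124283 -0.15399405 -0.68637159] 0.013641100243622204
```

Call:
apply_moves(
  deltas=[0, 0, 0, 3, 0, 0, 0, 0, 6, 0, 0, 0, 0, 9, 0, 0, 0, 0, 12, 0, 0, 0, 0, 14, 0, 0, 0, 0, 16, 0, 0, 0, 0, 16, 0, 0, 0, 0, 16, 0],
)

```text
clock: 31.67
position: [0.5813, -0.1166, 0.0616]
ee_rot: [0.0, 0.723, 0.691, 0.0]
contact_force: [-1.1, 0.2, 2.8]
width: 0.0134
gripper_force: 30.1
```

Call:
apply_moves(
  deltas=[0, 0, 0, 1.5, 0, 0, 0, 0, 2.5, 0, 0, 0, 0, 2.5, 0],
)

```text
clock: 31.92
position: [0.5815, -0.1166, 0.0613]
ee_rot: [0.001, 0.723, 0.691, 0.0]
contact_force: [-3.8, 0.6, 15.9]
width: 0.0138
gripper_force: 31.2
```

Call:
apply_moves(
  deltas=[0, 0, 0, -1, 0, 40, 0, 0, -1, 0, 40, 0, 0, -1, 0, 40, 0, 0, -1, 0, 40, 0, 0, -40, 0, 40, 0, 0, -80, 0, 40, 0, 0, -120, 0, 40, 0, 0, -150, 0, 40, 0, 0, -160, 0, 40, 0, 0, -160, 0],
)

```text
clock: 32.75
position: [0.583, -0.1171, 0.2218]
ee_rot: [0.003, 0.723, 0.691, 0.002]
contact_force: [-0.9, 0.8, 0.5]
width: 0.04
gripper_force: 0.0
```

```bash
cat > e.py <<'E'
from h import *
for n in('top','wrist','scene'):
  p=get_image(n)
  for q,z in(('pin_1_knob',.0525),('probe_arm_1_grip',.012),('probe_arm_1_hole',.024),('probe_arm_1_tip',.012),('plug_gauge',0)):
    for r in place_of(q,p)[:4]:
      if r['score']>.3: P=at(p,r['point'],z)*1000;print(n,q,round(r['score'],2),np.round(r['point'],1),P.round(1),inr(P).round(1))
go([515,330,250],0)
E
python3 e.py
```

```text
top pin_1_knob 0.38 [352.2 218.9] [ 580.4 -119.9   52.5] [ 34.2 -56.8]
top probe_arm_1_grip 0.55 [357.3 219.8] [ 583.9 -142.    12. ] [ 12.2 -61.2]
top probe_arm_1_hole 0.75 [351.2 222.3] [ 575.7 -122.7   24. ] [ 31.2 -52.2]
top probe_arm_1_tip 0.54 [332.2 218.6] [588.3 -74.4  12. ] [ 79.9 -62.7]
top probe_arm_1_tip 0.53 [398.4 244.6] [ 515.  -248.9   12. ] [-97.5   3. ]
top plug_gauge 0.61 [171.1 257.2] [492.3 359.7   0. ] [509.5  51.8]
top plug_gauge 0.57 [248.  248.3] [513.4 152.8   0. ] [303.7  21.9]
wrist pin_1_knob 0.74 [279.3 195.3] [ 576.3 -115.6   52.5] [ 38.3 -52.5]
wrist pin_1_knob 0.67 [287.1 139.3] [585.7 -64.3  52.5] [ 90.  -59.7]
wrist probe_arm_1_grip 0.76 [285.3 214.3] [ 580.7 -148.3   12. ] [  5.8 -58.3]
wrist probe_arm_1_grip 0.36 [323.9 130.4] [623.3 -60.9  12. ] [ 95.  -97.1]
wrist probe_arm_1_hole 0.69 [286.2 191.6] [ 582.8 -119.7   24. ] [ 34.5 -59.2]
wrist probe_arm_1_tip 0.74 [283.5 141.7] [582.1 -70.2  12. ] [ 83.9 -56.4]
scene pin_1_knob 0.51 [339.6 265. ] [ 569.6 -119.5   52.5] [ 34.1 -46. ]
scene probe_arm_1_hole 0.84 [340.4 267.2] [ 600.9 -102.5   24. ] [ 52.4 -76.5]
scene probe_arm_1_tip 0.53 [321.8 263.6] [601.  -55.8  12. ] [ 99.1 -74.6]
at [ 581.3 -116.6  218.9] yaw -2.5 q6 -0.27 t 33.6 w 40.1 F [-0.1 -0.8  0.1] -> delta [443.2 -86.1 -31.1] turn -2.5 or 177.5
```

Call:
apply_moves(
  deltas=[50, 455, -90, -20, 86, 50, 455, -90, -20, 86, 50, 455, -90, -20, 86, 50, 455, -90, -20, 86, 50, 455, -90, -20, 86, 50, 455, -90, -20, 86, 50, 455, -90, -20, 86, 50, 455, -90, -20, 86, 50, 455, -90, -20, 86, 50, 455, -90, -20, 86, 50, 455, -90, -20, 86, 50, 455, -90, -20, 86],
)

```text
clock: 34.65
position: [0.5109, 0.3442, 0.2392]
ee_rot: [-0.0, 0.998, 0.057, 0.0]
contact_force: [0.5, -0.1, 0.1]
width: 0.0502
gripper_force: 0.0
```

Call:
apply_moves(
  deltas=[50, 0, 0, 0, 0, 50, 0, 0, 0, 0, 50, 0, 0, 0, 0],
)

```text
clock: 34.9
position: [0.5114, 0.3416, 0.2386]
ee_rot: [0.001, 0.998, 0.06, -0.0]
contact_force: [-0.8, -0.5, 0.8]
width: 0.0501
gripper_force: 0.0
```

```bash
cat > a.py <<'E'
from h import *
p=look('wrist',['probe_arm_1_grip','probe_arm_1_hole','probe_arm_1_tip','plug_gauge'],ms=.2);save(p,'w12')
p=look('top',['probe_arm_1_grip','probe_arm_1_hole','probe_arm_1_tip'],ms=.3)
p=look('scene',['probe_arm_1_grip','probe_arm_1_hole','probe_arm_1_tip'],ms=.3)
go([515,350,20],90)
E
python3 a.py
```

```text
wrist plug_gauge 0.91 [435.3 199.3] [507.4 158.8   0. ]
top probe_arm_1_grip 0.95 [358.2 221.1] [ 580.3 -144.3   12. ]
top probe_arm_1_hole 0.78 [348.2 220.5] [ 580.6 -114.9   24. ]
top probe_arm_1_hole 0.68 [358.6 217.4] [ 588.5 -143.2   24. ]
top probe_arm_1_tip 0.69 [360.5 242.6] [ 522.4 -147.2   12. ]
top probe_arm_1_tip 0.59 [175.6 195.9] [657.8 349.1  12. ]
top probe_arm_1_tip 0.54 [332.4 222. ] [579.1 -74.6  12. ]
scene probe_arm_1_grip 0.94 [358.4 276. ] [ 614.4 -139.    12. ]
scene probe_arm_1_hole 0.76 [339.7 267.3] [ 599.6 -101.7   24. ]
scene probe_arm_1_hole 0.62 [337.6 265.9] [600.9 -95.5  24. ]
scene probe_arm_1_tip 0.62 [321.7 263.9] [600.  -56.3  12. ]
at [511.6 341.9 238.8] yaw -83.2 q6 1.93 t 35.5 w 50.0 F [ 0.3 -0.1  0.2] -> delta [  4.3  -7.6 218.8] turn 6.8 or -173.2
```

```bash
cat > a.py <<'E'
from h import *
for k in range(3):
  p=look('wrist',['probe_arm_1_grip','probe_arm_1_hole','probe_arm_1_tip'],ms=.1)
  for q in('probe_arm_1_grip',): print([ (r['score'],np.round(r['point'])) for r in find_in(q,p)])
H=np.float32([proj(p,np.array([x,y,24])/1000) for x,y in((680,410),(680,310),(420,310),(420,410))])
M=cv2.getPerspectiveTransform(H,np.float32([[0,0],[200,0],[200,520],[0,520]]))
g=cv2.warpPerspective(cv2.cvtColor(p['frame'],cv2.COLOR_RGB2GRAY),M,(200,520));cv2.imwrite('pics/r2.png',g)
np.set_printoptions(linewidth=220)
for i in range(0,520,12): print(680-i//2, cv2.resize(g,(40,520),interpolation=cv2.INTER_AREA)[i])
E
python3 a.py
```

```text
[]
[]
wrist probe_arm_1_tip 0.22 [265.9 190.5] [497.2 360.1  12. ]
[]
680 [  0   0   0   0   0   0   0   0  12  55 100 122 125 124 129 128 130 131 128 132 128 129 127 115  61  59  62  65  62  62  59  58  60  63  67  66  63  59  54  60]
674 [118 132 135 131 131 134 131 129 123 128 115  85  83  82  85  84  90  90  89  84  90  86  84  75  49  51  54  53  51  51  55  53  57  58  62  60  60  61  61  66]
668 [118 115 120 116 114 123 127 130 137 129 112  84  90  95  96  96  90  82  91  92  88  91  92  90  72  49  47  46  47  46  44  43  48  46  49  46  48  50  46  44]
662 [121 123 121 132 136 133 131 118 111 121 111  85  89  91  95  87  89  88  85  96  95  93  88  91  90  56  44  42  43  42  41  45  43  45  46  45  43  42  45  45]
656 [126 124 130 127 119 116 125 126 129 132 108  88  89  91  97  95  93  92  81  85  87  86  80  87  93  96  69  44  44  47  42  43  45  48  48  46  43  41  43  45]
650 [106 114 117 121 123 127 127 129 131 127 102  91  94  90  91  97  96  88  86  88  90  60  60  60  60  58  40  35  45  43  42  45  43  47  46  46  44  43  42  40]
644 [125 125 117 111 112 120 127 1
[... 5573 characters left out ...]
 97 103  96  91  91  89  89  90  89]
440 [124 127 127 130 138 139 133 135  99  92  93  97  94 102 114 115 115 114 114 114 113 111 110  72  90  90  93  93  95  97  96  94 101  97  97  96  94  97  94  91]
434 [121 123 125 123 129 133 127 128  95  93  92  96  93 107 116 117 115 115 114 114 112 113 112  98  99  93  98  98  99  95  99 103  94  92  90  94  90  90  91  90]
428 [130 129 133 128 131 132 125 123  94  89  89  92  96 112 117 115 114 114 114 114 115 114 113  99  92  88  96  94  93  93  97  90  87  91  92  92  95  97  97  99]
422 [128 131 127 128 132 128 122 126 109  99 103 106 106 102 101  98  96  91 101 100 104 102 102  94  93  97  91  95  83  86  89  85  86  83  91  96  88  90  94  92]
```

Call:
apply_moves(
  deltas=[50, -6.4, -18.7, 0, 7, 50, -6.4, -18.7, 30, 10.9, 50, -6.4, -18.7, 70, 10.9, 50, -6.4, -18.7, 110, 10.9, 50, -6.4, -18.7, 140, 10.9, 50, -6.4, -18.7, 150, 10.9, 50, -6.4, -18.7, 150, 10.9, 50, -6.4, -18.7, 150, 10.9],
)

```text
clock: 36.97
position: [0.5038, 0.3602, 0.0895]
ee_rot: [-0.0, 0.999, -0.036, 0.0]
contact_force: [0.7, 0.6, 0.8]
width: 0.0497
gripper_force: 0.0
```

```bash
cat > a.py <<'E'
from h import *
get_image('top')
p=look('wrist',['probe_arm_1_grip','probe_arm_1_hole','probe_arm_1_tip'],ms=.2)
# tube centre in TCP-aligned frame
s=get_state();P=np.array(s['position'])*1000;M3=rot(s['ee_rot']);ax,ay=M3[:,0],M3[:,1]
pt=lambda a,b:np.r_[(P+a*ax+b*ay)[:2],24]/1000
H=np.float32([proj(p,pt(a,b)) for a,b in((60,-30),(60,30),(0,30),(0,-30))])
g=cv2.warpPerspective(cv2.cvtColor(p['frame'],cv2.COLOR_RGB2GRAY),cv2.getPerspectiveTransform(H,np.float32([[0,0],[120,0],[120,120],[0,120]])),(120,120))
np.set_printoptions(linewidth=220)
for i in range(0,120,8): print(60-i/2, g[i,20:100:2])
go([503,359.7,21],-94.1)
E
python3 a.py
```

```text
60.0 [ 55  54  54  53  52  54  55  53  53  47  45  48  48  83  83  84  86  77  93 113 111 107 108 107  94  74  83  83  83  81  49  49  48  48  50  53  56  49  48  48]
56.0 [55 55 54 56 53 48 52 51 55 45 46 47 47 83 84 84 85 85 85 86 87 86 85 84 84 83 82 82 82 80 51 50 47 46 47 48 48 47 44 47]
52.0 [51 53 47 54 53 54 49 47 48 42 47 47 40 83 82 84 85 86 85 84 86 87 85 84 83 83 82 81 81 83 55 55 54 55 55 51 52 52 54 53]
48.0 [55 54 56 60 52 56 53 52 53 53 53 50 46 77 82 84 85 85 84 85 85 86 84 84 82 83 82 81 81 82 54 55 57 48 49 46 49 49 54 52]
44.0 [44 45 53 50 51 52 51 48 49 50 46 41 41 77 82 84 86 85 84 85 86 86 85 83 83 82 82 81 82 83 41 40 48 45 46 48 49 50 50 53]
40.0 [54 51 59 54 56 51 55 54 51 58 61 61 62 61 61 61 59 61 61 61 62 62 61 62 61 60 61 61 60 61 61 62 62 59 47 48 49 50 46 44]
36.0 [47 44 49 49 48 49 52 56 54 58 63 63 63 63 63 64 63 63 64 64 64 64 65 64 64 63 63 63 63 63 64 64 64 62 49 48 50 57 56 49]
32.0 [57 54 55 54 60 85 84 82 96 77 63 62 62 62 62 63 62 63 63 62 63 63 63 63 63 64 64 63 64 65 64 64 64 60 46 48 49 60 79 81]
28.0 [ 55  53  51  48  52 100 106  98 100  7
[... 538 characters left out ...]
 179 179 180 179 176 173 109 111 134 134 132 134 134 134 109  96 104  99  93 104 113]
12.0 [ 94 101  98  96 100 109 102  98 101 123 132 133 133 134 133 138 135 136 102  87  71  71  76  86 117 130 134 131 140 147 146 145 144 125  90 100  94  93  94 104]
8.0 [105 103 105 102 109 110 106 103 101 111 120 119 119 118 117 116 117 119 119 119 120 120 122 121 120 120 120 118 119 120 119 117 118 112  48  96  99 103 102 102]
4.0 [108 103  91 104 114 115 105 106  97 112 120 121 120 119 118 116 116 117 117 117 119 118 119 118 119 119 118 118 119 120 119 120 120 103  51  96 105 113 107  99]
at [504.2 360.5  91. ] yaw -94.1 q6 2.15 t 37.2 w 49.9 F [1.3 1.  0. ] -> delta [-1.4  1.  70. ] turn 0.0 or -180.0
```

Call:
apply_moves(
  deltas=[50, -1, 1.3, 30, 0, 50, -1, 1.3, 55, 0, 50, -1, 1.3, 66, 0, 50, -1, 1.3, 70, 0, 50, -1, 1.3, 70, 0, 50, -1, 1.3, 70, 0, 0, -1, 1.3, 70, 0, 0, -1, 1.3, 70, 0, 0, -1, 1.3, 70, 0, 0, -1, 1.3, 70, 0, 0, -1, 1.3, 70, 0, 0, -1, 1.3, 70, 0],
  squeeze=50,
)

```text
clock: 38.22
position: [0.5029, 0.3591, 0.0203]
ee_rot: [-0.001, 0.999, -0.036, 0.001]
contact_force: [0.1, -0.1, 5.5]
width: 0.0232
gripper_force: 50.8
```

Call:
apply_moves(
  deltas=[0, 0, 0, 0, 0, 0, 0, 0, -15, 0, 0, 0, 0, -50, 0, 0, 0, 0, -90, 0, 0, 0, 0, -130, 0, 0, 0, 0, -150, 0, 0, 0, 0, -150, 0],
)

```text
clock: 38.8
position: [0.5046, 0.3602, 0.1746]
ee_rot: [-0.003, 0.999, -0.036, 0.005]
contact_force: [1.9, 0.3, -1.8]
width: 0.023
gripper_force: 49.9
```

```bash
python3 -c "
from h import *
get_image('top');go(rk(24,58,170),-2.5)"
```

```text
at [503.  359.3 171.3] yaw -94.1 q6 2.15 t 38.9 w 22.7 F [-1.1 -0.5 -2.7] -> delta [-3.100e+00  4.858e+02 -2.000e-01] turn 88.4 or -91.6
```

Call:
apply_moves(
  deltas=[0, -3, 486, 0, -91.6, 0, -3, 486, 0, -91.6, 0, -3, 486, 0, -91.6, 0, -3, 486, 0, -91.6, 0, -3, 486, 0, -91.6, 0, -3, 486, 0, -91.6, 0, -3, 486, 0, -91.6, 0, -3, 486, 0, -91.6, 0, -3, 486, 0, -91.6, 0, -3, 486, 0, -91.6, 0, -3, 486, 0, -91.6, 0, -3, 486, 0, -91.6],
)

```text
clock: 39.85
position: [0.4652, -0.0923, 0.1663]
ee_rot: [-0.002, 0.8, 0.6, -0.001]
contact_force: [-0.4, -0.4, -2.6]
width: 0.0234
gripper_force: 50.2
```

Call:
apply_moves(
  deltas=[0, 0, 0, 0, -6, 0, 0, 0, 0, -6, 0, 0, 0, 0, -6, 0, 0, 0, 0, -6],
)

```text
clock: 40.18
position: [0.4665, -0.0902, 0.1674]
ee_rot: [-0.002, 0.77, 0.638, -0.001]
contact_force: [0.3, -0.5, -3.3]
width: 0.0231
gripper_force: 50.2
```

```bash
cat > f.py <<'E'
from h import *
import sys
Y=float(sys.argv[1]);X=float(sys.argv[2]);Zt=float(sys.argv[3])
for _ in range(3): get_image('top')
go(rk(X,Y,Zt),-2.5)
E
python3 f.py 58 24 75
```

```text
at [467.3 -90.1 168.4] yaw -10.6 q6 -0.15 t 40.3 w 22.9 F [-0.6 -0.6 -2.5] -> delta [-34.9   4.6  93.4] turn -8.1 or 171.9
```

Call:
apply_moves(
  deltas=[0, -15, 4.6, 0, -7, 0, -35, 4.6, 20, -8.1, 0, -35, 4.6, 50, -8.1, 0, -35, 4.6, 80, -8.1, 0, -35, 4.6, 93, -8.1, 0, -35, 4.6, 93, -8.1, 0, -35, 4.6, 93, -8.1],
)

```text
clock: 40.92
position: [0.4655, -0.1258, 0.0755]
ee_rot: [-0.001, 0.722, 0.692, -0.0]
contact_force: [0.5, -0.6, -2.9]
width: 0.023
gripper_force: 50.1
```

```bash
cat > g.py <<'E'
from h import *
import sys
Y=float(sys.argv[1]);Zb=float(sys.argv[2])
for _ in range(3): get_image('top')
p=get_image('wrist');s=get_state();P=np.array(s['position'])*1000
np.set_printoptions(linewidth=250)
G=cv2.cvtColor(p['frame'],cv2.COLOR_RGB2GRAY)
def strip(x,z,y0,y1):
  n=int((y1-y0))+1
  return np.array([G[tuple(np.clip(np.round(proj(p,rk(x,y,z)/1000)).astype(int)[::-1],0,[419,559]))] for y in np.linspace(y0,y1,n)])
for x,z in((50,27),(46,27),(54,27),(-42,27)): print('bar',x,strip(x,z,Y-45,Y+45))
zt=P[2]-21+24
for x in(30,45,55): print('arm',x,strip(x,zt,Y-20,Y+20))
for r in place_of('probe_arm_1_hole',p)[:2]: print(r,inr(at(p,r['point'],zt/1000)*1000))
print(inr(P),P);go(rk(22,Y,50),-2.5)
E
python3 g.py 58 0
```

```text
bar 50 [118 118 117 108  88 109 119 114 114 116 122 122 122 124 123 123 122 124 123 122 122 123 124 114  93 116  83  47  48  48  47  44  96  94  93  94  95  87  87  87  88  88  89  89  90  90  89  89  90  89  90  89  89  87  88  86  45  48  50  49  52  88
  86 115 118 113 102 120  72  74 114 127 125 122 117 114 105  81  79  82  86  86  88  86  83  83  79  83  86  85  81]
bar 46 [ 68  69  68  68  88 122 121 115  97 121 121 123 123 122 124 124 124 122 124 124 124 123 124 112  95 114  74  73  73  74  75  74  74  74  73  73  73  73  74  74  74  74  75  74  74  75  74  72  74  73  74  74  73  74  75  74  74  74  74  76  76  82
  88 120 118 115  88  69  67  77 118 127 124 120 117 114 110  83  84  85  85  79  73  70  67  74  80  83  85  83  82]
bar 54 [126 125 125 123  88 120 119 116  95 120 122 123 122 121 123 123 123 124 123 123 123 123 122 116  93 116 117 113  48  49  49  62  96  95  93  94  96  96  95  96  97  97  99  99 101  99  99  98  98  99  99  99  97  96  97  95  47  49  48  62  88  88
  90 107 118 112 114 122  73  93 125 129 126 122 117 116 107  78  79  79  79  80  80  83  86  86
[... 420 characters left out ...]
10 10 67 67 67 66 66 67 67 66 66 66 67 66 67 65 65 64 65 65 65 65 66 67 66 22 11 14 67 67 66 65 66 15 15 13]
arm 45 [60 60 60 60 61 60 64 73 74 75 75 75 75 75 74 75 75 71 64 67 75 75 75 74 73 73 74 74 74 73 74 61 61 61 61 61 61 61 60 61 58]
arm 55 [62 61 61 60 61 60 74 75 74 75 76 73 73 74 74 74 73 74 74 74 73 74 73 74 73 72 73 74 72 73 72 60 61 62 62 62 62 62 61 62 60]
{'point': [489.4, 228.5], 'score': 0.85} [ 54.0534202  -28.66551429]
{'point': [285.5, 298.5], 'score': 0.48} [20.79145017 54.90625594]
[22.49167121 56.35964143] [ 466.8555584  -126.70362142   77.19697473]
at [ 466.7 -126.7   77.1] yaw -2.5 q6 -0.37 t 41.2 w 23.2 F [ 0.   0.4 -2. ] -> delta [-0.4 -1.5 27.1] turn 0.0 or -180.0
```

Call:
apply_moves(
  deltas=[0, 0, -1.5, 10, 0, 0, 0, -1.5, 20, 0, 0, 0, -1.5, 25, 0, 0, 0, -1.5, 25, 0, 0, 0, -1.5, 29, 0, 0, 0, -1.5, 33, 0, 0, 0, -1.5, 36, 0, 0, 0, -1.5, 38, 0, 0, 0, -1.5, 38, 0, 0, 0, -1.5, 38, 0],
)

```text
clock: 42.0
position: [0.4641, -0.1265, 0.0377]
ee_rot: [-0.0, 0.722, 0.691, 0.0]
contact_force: [-0.2, 0.1, -2.4]
width: 0.0232
gripper_force: 50.3
```

```bash
python3 d.py
```

```text
[22.59003948 59.04123502] [ 464.18047498 -126.49001096   37.83217397] [-0.36301208  0.66757999 -2.15643253] 0.023091863210513035
```

Call:
apply_moves(
  deltas=[0, 0, 0.5, 1, 0, 0, 0, 0.5, 2, 0, 0, 0, 0.5, 2.5, 0, 0, 0, 0.5, 2.5, 0],
)

```text
clock: 42.38
position: [0.4645, -0.1265, 0.0352]
ee_rot: [-0.0, 0.722, 0.691, 0.0]
contact_force: [0.7, -0.3, -1.7]
width: 0.0229
gripper_force: 50.3
```

Call:
apply_moves(
  deltas=[0, 0, 0, 1, 0, 0, 0, 0, 1.5, 0, 0, 0, 0, 1.5, 0, 0, 0, 0, 1.5, 0],
)

```text
clock: 42.72
position: [0.4645, -0.1265, 0.0337]
ee_rot: [-0.0, 0.722, 0.691, 0.0]
contact_force: [0.0, 0.0, -2.8]
width: 0.023
gripper_force: 50.3
```

Call:
apply_moves(
  deltas=[0, 0, 0, 0.7, 0, 0, 0, 0, 1.4, 0, 0, 0, 0, 2, 0, 0, 0, 0, 2, 0, 0, 0, 0, 2, 0],
)

```text
clock: 43.13
position: [0.4647, -0.1265, 0.0333]
ee_rot: [0.0, 0.722, 0.691, 0.0]
contact_force: [-2.8, 1.3, 11.0]
width: 0.0232
gripper_force: 52.2
```

```bash
python3 g.py 58 0; python3 -c "
from h import *
p=get_image('scene')
for q in('probe_arm_1_tip','probe_arm_1_hole','probe_arm_1_grip'):
  for r in place_of(q,p)[:4]: print(q,r)
for x,z in((177,28),(-60,40),(86,28)): print(proj(p,rk(x,58,z)/1000),proj(p,rk(x,-58,z)/1000))
"
```

```text
bar 50 [124 123 124 124 112 112 120 115  88 119 123 122 122 123 124 124 124 124 124 124 123 124 123 114  93 116 117  98  90  86  87  86  89  74  73  74  74  74  72  72  73  73  73  74  72  72  73  74  72  72  73  74  73  73  72  72  72  72  72  88  87  89
  87 117 117 111 112  98  74  78 120 127 125 122 117 116 109  72  86  82  79  77  72  74  75  79  84  84  81  77  79]
bar 46 [ 60  60  58  59  66 118 119 115  98 120 121 122 122 122 122 122 122 122 122 123 123 122 123 115  88 113 117 105  88  85  87  62  60  75  73  74  75  74  73  74  75  74  73  74  74  74  74  73  74  73  73  73  73  72  73  73  74  72  72  71  88  87
  86 116 116 113  88  61  70  89 118 126 125 120 119 116 106  87  88  86  80  82  82  82  78  79  78  81  82  83  80]
bar 54 [122 122 123 122 118 104 118 114 110 116 122 121 121 121 122 121 121 121 123 122 122 123 122 115 116 115 116 111  92  86  87  87  94  74  74  74  75  75  74  74  75  74  75  75  74  74  74  73  74  75  73  73  73  73  74  72  73  73  73  85  87  88
  87 113 118 112  99 119  73  91 118 127 126 123 118 116 107  77  77  79  82  84  85  86  83  82
[... 637 characters left out ...]
  74  75  74  73  72  73  73  74  73  73  73  73  73  71  73  73  73  72  87  88  87  87 120 116 111 115]
[22.57503553 58.509839  ] [ 464.71077398 -126.5278556    33.27882873]
at [ 464.7 -126.6   33.3] yaw -2.5 q6 -0.37 t 43.4 w 22.9 F [-3.3  1.3 12.1] -> delta [ -0.6   0.5 -16.7] turn -0.0 or 180.0
probe_arm_1_hole {'point': [340.0, 265.6], 'score': 0.97}
probe_arm_1_hole {'point': [356.8, 318.5], 'score': 0.24}
probe_arm_1_grip {'point': [355.0, 277.0], 'score': 0.66}
probe_arm_1_grip {'point': [337.2, 304.1], 'score': 0.16}
[250.84502054 267.78362543] [289.53430044 246.51317582]
[345.98037895 316.27405869] [382.79559928 287.42874166]
[283.79354051 286.66546658] [322.12254984 262.77816609]
```

Call:
apply_moves(
  deltas=[0, 0, 0, -2, 0, 50, 0, 0, -2, 0, 50, 0, 0, -2, 0, 50, 0, 0, -2, 0, 50, 0, 0, -40, 0, 50, 0, 0, -80, 0, 50, 0, 0, -120, 0, 50, 20, 0, -145, 0, 50, 20, 0, -145, 0, 50, 20, 0, -145, 0],
)

```text
clock: 44.42
position: [0.4663, -0.1063, 0.1782]
ee_rot: [0.002, 0.722, 0.692, 0.001]
contact_force: [-0.0, -0.2, -0.1]
width: 0.0501
gripper_force: 0.0
```

```bash
cat > i.py <<'E'
from h import *
import sys
Y=float(sys.argv[1]);
for _ in range(2): get_image('top')
p=get_image('wrist');s=get_state();P=np.array(s['position'])*1000
np.set_printoptions(linewidth=250)
G=cv2.cvtColor(p['frame'],cv2.COLOR_RGB2GRAY)
x=np.arange(-70,201,2)
for z in(40,36): print(z,[(int(a),int(G[tuple(np.clip(np.round(proj(p,rk(a,Y+3.5,z)/1000)).astype(int)[::-1],0,[419,559]))])) for a in x])
for n,z in(('probe_arm_1_grip',.028),('probe_arm_1_hole',.04),('probe_arm_1_tip',.028)):
  for r in place_of(n,p)[:4]:
    if r['score']>.25: print(n,r,inr(at(p,r['point'],z)*1000).round(1))
print(inr(P),P);go(rk(205,Y,43),-2.5)
E
python3 i.py 58
```

```text
40 [(-70, 204), (-68, 206), (-66, 182), (-64, 79), (-62, 80), (-60, 199), (-58, 215), (-56, 180), (-54, 117), (-52, 124), (-50, 124), (-48, 124), (-46, 125), (-44, 124), (-42, 124), (-40, 124), (-38, 124), (-36, 124), (-34, 123), (-32, 121), (-30, 122), (-28, 122), (-26, 123), (-24, 123), (-22, 122), (-20, 122), (-18, 121), (-16, 121), (-14, 121), (-12, 121), (-10, 121), (-8, 118), (-6, 120), (-4, 62), (-2, 61), (0, 61), (2, 61), (4, 61), (6, 62), (8, 59), (10, 61), (12, 61), (14, 61), (16, 60), (18, 60), (20, 61), (22, 60), (24, 60), (26, 60), (28, 58), (30, 58), (32, 58), (34, 59), (36, 60), (38, 63), (40, 87), (42, 87), (44, 85), (46, 62), (48, 68), (50, 67), (52, 67), (54, 68), (56, 68), (58, 65), (60, 68), (62, 67), (64, 68), (66, 58), (68, 91), (70, 90), (72, 89), (74, 90), (76, 90), (78, 90), (80, 90), (82, 91), (84, 83), (86, 102), (88, 116), (90, 84), (92, 90), (94, 90), (96, 91), (98, 92), (100, 91), (102, 91), (104, 92), (106, 92), (108, 93), (110, 89), (112, 41), (114, 75), (116, 77), (118, 98), (120, 230), (122, 126), (124, 145), (126, 104), (128, 230), (130, 231), (132,
[... 1675 characters left out ...]
, 78), (164, 76), (166, 79), (168, 78), (170, 79), (172, 68), (174, 143), (176, 154), (178, 161), (180, 157), (182, 147), (184, 134), (186, 67), (188, 67), (190, 69), (192, 77), (194, 75), (196, 71), (198, 71), (200, 71)]
probe_arm_1_grip {'point': [411.2, 233.8], 'score': 0.71} [ 10.7 -58.8]
probe_arm_1_hole {'point': [417.5, 209.7], 'score': 0.67} [ 37.9 -56.3]
probe_arm_1_tip {'point': [422.2, 150.7], 'score': 0.89} [ 86.6 -58.7]
probe_arm_1_tip {'point': [340.4, 232.9], 'score': 0.43} [11.5  6.4]
[42.7116861  59.63718057] [ 464.45039668 -106.35984079  175.29568024]
at [ 464.7 -106.6  175.3] yaw -2.5 q6 -0.33 t 44.7 w 50.5 F [ 0.4 -0.8 -0.5] -> delta [162.3   1.6 132.5] turn -0.0 or 180.0
```

Call:
apply_moves(
  deltas=[0, 40, 1.6, 0, 0, 0, 80, 1.6, 0, 0, 0, 120, 1.6, 0, 0, 0, 160, 1.6, 0, 0, 0, 162, 1.6, 30, 0, 0, 162, 1.6, 70, 0, 0, 162, 1.6, 100, 0, 0, 162, 1.6, 122, 0, 0, 162, 1.6, 130, 0, 0, 162, 1.6, 132, 0, 0, 162, 1.6, 132, 0, 0, 162, 1.6, 132, 0],
)

```text
clock: 45.72
position: [0.4753, 0.055, 0.0457]
ee_rot: [0.001, 0.723, 0.691, 0.001]
contact_force: [-0.3, -0.2, -0.4]
width: -0.0001
gripper_force: 0.0
```

```bash
python3 f.py 58 205 43
```

```text
at [475.3  55.1  46.1] yaw -2.5 q6 0.01 t 45.9 w -0.2 F [ 0.2  1.6 -1.2] -> delta [ 0.5 -2.3  3.1] turn -0.0 or 180.0
```

Call:
apply_moves(
  deltas=[0, -6, -2, 3, 0, 0, -12, -2, 3, 0, 0, -18, -2, 3, 0, 0, -23, -2, 3, 0, 0, -28, -2, 3, 0, 0, -33, -2, 3, 0, 0, -38, -2, 3, 0, 0, -43, -2, 3, 0, 0, -48, -2, 3, 0, 0, -53, -2, 3, 0, 0, -58, -2, 3, 0, 0, -58, -2, 3, 0],
)

```text
clock: 46.87
position: [0.4696, -0.0037, 0.0418]
ee_rot: [0.0, 0.722, 0.691, -0.0]
contact_force: [-0.9, -0.3, 0.1]
width: 0.0002
gripper_force: 0.0
```

Call:
apply_moves(
  deltas=[0, -4, 0, 0, 0, 0, -8, 0, 0, 0, 0, -12, 0, 0, 0, 0, -16, 0, 0, 0, 0, -20, 0, 0, 0, 0, -24, 0, 0, 0, 0, -28, 0, 0, 0, 0, -32, 0, 0, 0, 0, -36, 0, 0, 0, 0, -39, 0, 0, 0, 0, -39, 0, 0, 0],
)

```text
clock: 47.78
position: [0.4679, -0.0409, 0.0418]
ee_rot: [-0.001, 0.723, 0.691, 0.001]
contact_force: [0.2, 5.7, 2.2]
width: -0.0002
gripper_force: 3.0
```

```bash
python3 d.py
```

```text
[108.30356653  59.02182373] [467.88610437 -40.85018615  41.74746816] [0.42504998 5.5251028  0.28700584] 0.00015859079866796042
```

Call:
apply_moves(
  deltas=[0, -3, 0, 0, 0, 0, -6, 0, 0, 0, 0, -9, 0, 0, 0, 0, -11, 0, 0, 0, 0, -11, 0, 0, 0],
)

```text
clock: 48.25
position: [0.4674, -0.0516, 0.0418]
ee_rot: [-0.001, 0.723, 0.691, 0.001]
contact_force: [-0.2, 6.6, 1.8]
width: 0.0003
gripper_force: 3.3
```

Call:
apply_moves(
  deltas=[0, -2, 0, 0, 0, 0, -4, 0, 0, 0, 0, -6, 0, 0, 0, 0, -6, 0, 0, 0],
)

```text
clock: 48.58
position: [0.4669, -0.053, 0.0418]
ee_rot: [-0.004, 0.725, 0.689, 0.004]
contact_force: [2.5, 24.3, 3.7]
width: -0.0005
gripper_force: 12.1
```

```bash
python3 d.py
```

```text
[96.0857786 59.5139845] [466.8689183  -53.03642131  41.81124691] [ 4.0344071  24.71776164  4.10517312] -9.992772269435214e-05
```

Call:
apply_moves(
  deltas=[0, 15, 0, 0, 0, 0, 25, 0, 0, 0, 0, 25, 0, -30, 0, 0, 10, 0, -70, 0, 0, -20, 0, -110, 0, 40, -60, 0, -120, 0, 40, -100, 0, -120, 0, 40, -140, 0, -110, 0, 40, -170, 1, -90, 0, 40, -175, 1, -60, 0, 40, -175, 1, -46, 0, 40, -175, 1, -46, 0],
)

```text
clock: 49.63
position: [0.4576, -0.2333, 0.0844]
ee_rot: [-0.004, 0.723, 0.691, -0.001]
contact_force: [-0.6, 0.3, 0.6]
width: 0.04
gripper_force: 0.0
```

```bash
cat > j.py <<'E'
from h import *
import sys
Y=float(sys.argv[1])
for _ in range(3): get_image('top')
p=get_image('wrist');s=get_state();P=np.array(s['position'])*1000;G=cv2.cvtColor(p['frame'],cv2.COLOR_RGB2GRAY)
for r in place_of('pin_1_knob',p): print(np.round(r['point'],1),round(r['score'],2),inr(at(p,r['point'],.0465)*1000))
u,v=proj(p,rk(-84,Y,45)/1000).astype(int);c=(G[v-35:v+35,u-30:u+30]<45).astype('uint8')
n,l,st,ce=cv2.connectedComponentsWithStats(c)
for i in range(1,n): print('blob',ce[i]+[u-30,v-35],st[i],inr(at(p,ce[i]+[u-30,v-35],.0465)*1000))
print(inr(P),P);go(rk(-84,Y,56),-2.5)
E
python3 j.py 58
```

```text
[539.4   4.5] 0.97 [ 38.05708155 -58.28745822]
blob [282.21099744 250.4028133 ] [ 17  19  27  36 782] [-84.06903116  57.96938365]
[-84.6366396  57.3424868] [ 461.26634014 -233.69859082   88.8615901 ]
at [ 461.4 -233.6   89.1] yaw -2.4 q6 -0.56 t 49.9 w 39.8 F [ 0.3 -0.4 -0.3] -> delta [ 0.6 -0.9 33.1] turn 0.1 or -179.9
```

Call:
apply_moves(
  deltas=[40, 0.6, -0.7, 15, 0, 40, 0.6, -0.7, 27, 0, 40, 0.6, -0.7, 33, 0, 40, 0.6, -0.7, 33, 0, 40, 0.6, -0.7, 33, 0, 0, 0.6, -0.7, 33, 0, 0, 0.6, -0.7, 33, 0, 0, 0.6, -0.7, 33, 0, 0, 0.6, -0.7, 33, 0, 0, 0.6, -0.7, 33, 0, 0, 0.6, -0.7, 33, 0],
  squeeze=30,
)

```text
clock: 50.8
position: [0.4604, -0.2331, 0.0557]
ee_rot: [0.001, 0.722, 0.691, 0.0]
contact_force: [1.0, 1.1, 6.0]
width: 0.0135
gripper_force: 29.4
```

Call:
apply_moves(
  deltas=[0, 0, 0, -10, 0, 0, 0, 0, -25, 0, 0, 0, 0, -45, 0, 0, 0, 0, -50, 0, 0, 30, 0, -50, 0, 0, 70, 0, -50, 0, 0, 105, 0, -50, 0, 0, 120, 0, -50, 0, 0, 120, 0, -50, 0, 0, 120, 0, -50, 0],
)

```text
clock: 51.63
position: [0.465, -0.1124, 0.1048]
ee_rot: [0.0, 0.722, 0.692, -0.0]
contact_force: [0.4, -0.6, -0.1]
width: 0.0136
gripper_force: 29.6
```

```bash
python3 f.py 58 37 90; cat > k.py <<'E'
from h import *
import sys
Y=float(sys.argv[1])
p=get_image('wrist');s=get_state();P=np.array(s['position'])*1000;G=cv2.cvtColor(p['frame'],cv2.COLOR_RGB2GRAY)
np.set_printoptions(linewidth=250)
H=np.float32([proj(p,rk(x,y,40)/1000) for x,y in((25,Y-16),(65,Y-16),(65,Y+16),(25,Y+16))])
g=cv2.warpPerspective(G,cv2.getPerspectiveTransform(H,np.float32([[0,0],[160,0],[160,128],[0,128]])),(160,128))
print('x 25..64 step1; rows y from',Y-16)
print(g[::4,::4])
print(inr(P),P)
for r in place_of('probe_arm_1_hole',p)[:2]: print(r,inr(at(p,r['point'],.04)*1000))
u,v=proj(p,(P-[0,0,43.5])/1000).astype(int);print('tip pred',u,v);print(G[v-8:v+16:2,u-20:u+22:2])
E
python3 k.py 58
```

```text
at [ 465.4 -114.   104.8] yaw -2.6 q6 -0.34 t 51.8 w 13.4 F [-1.5 -0.5 -0.9] -> delta [ 1.9  0.4 14.8] turn -0.1 or 179.9
x 25..64 step1; rows y from 42.0
[[61 61 61 ... 97 91 98]
 [62 61 61 ... 90 92 91]
 [62 61 61 ... 90 93 92]
 ...
 [62 63 62 ... 90 92 99]
 [62 61 62 ... 90 93 92]
 [61 61 62 ... 92 92 89]]
[35.05377667 58.41497304] [ 465.34222567 -114.06380284  104.75444459]
tip pred 282 250
[[62 66 66 65 66 66 66 69 68 68 69 68 68 69 69 68 67 68 67 67 60]
 [61 64 67 65 67 66 66 67 66 68 68 68 68 69 69 68 67 67 67 66 61]
 [62 65 67 68 67 66 67 65 67 68 66 69 68 67 68 68 68 68 68 67 61]
 [62 64 69 67 66 66 65 66 67 67 62 67 67 67 68 68 66 68 68 69 62]
 [62 63 69 67 67 66 66 65 65 72 74 75 69 67 65 69 68 69 68 67 61]
 [62 63 67 67 67 65 67 66 64 73 76 75 71 67 67 68 69 69 69 69 61]
 [61 63 66 66 67 67 66 66 65 74 75 75 72 66 67 67 68 66 68 69 60]
 [65 68 12 11 67 67 66 67 66 75 71 76 70 66 66 67 67 51 11 35 66]
 [67 68 11 10 66 68 67 67 65 42 31 52 67 66 68 68 68 52 11 23 66]
 [68 67 10 10 66 67 53 26 14  9 11 10  9 12 40 64 68 36 12 10 67]
 [67 52 13 12 67 52 11 11 13 12 12 11 13 11 10 19 69 38 10 12 66]
 [67 42 13 10 66 11 10  9 10  9  9  8  7  9  8 13 15 38 11 10 66]]
```

```bash
sed -i 's/^np.set_printoptions.*/np.set_printoptions(linewidth=250,threshold=100000)/' k.py; python3 k.py 58 | head -36
```

```text
x 25..64 step1; rows y from 42.0
[[ 61  61  61  62  61  61  61  61  61  61  62  61  61  62  61  61  62  61  62  61  61  62  63  75  89  89  90  90  90  90  90  92  91  91  93  92  93  95  90 101]
 [ 61  61  61  61  60  61  61  61  61  61  61  62  62  62  62  62  62  62  62  61  62  61  61  62  80  88  88  88  89  90  89  89  89  89  90  90  90  91  92  91]
 [ 61  61  61  61  61  61  61  61  61  61  62  62  62  62  62  62  61  61  61  61  61  62  61  61  67  85  87  88  88  88  88  88  89  90  90  90  90  90  93  91]
 [ 61  61  61  62  61  61  61  61  61  61  62  61  62  61  62  61  61  61  61  62  61  62  62  62  62  67  88  89  89  90  89  89  89  89  90  89  90  90  91  99]
 [ 62  62  62  62  61  61  61  61  63  61  61  61  62  61  61  63  62  61  62  62  62  61  62  62  62  62  88 117 118 115 111 109 110 109 110 110 117 121 123 121]
 [ 67  67  67  67  65  66  66  67  73  73  74  74  74  74  74  74  74  73  74  73  75  76  76  75  76  76  76  76  76  76  76  75  76  75  77  74  63  79  97 115]
 [ 67  68  67  67  67  67  68  68  75  75  75  76  75  77  76  75  76  75  75  76  76  75
[... 3605 characters left out ...]
4  74  75  75  75  76  75  74  76  75  58  57  87 112]
 [ 62  63  62  62  62  62  62  62  64  63  63  63  63  63  62  64  62  61  62  61  63  62  61  61  61  69  89  90  90  89  88  87  88  88  88  88  87  90  91 100]
 [ 62  62  62  61  62  62  62  61  61  62  62  62  62  61  61  61  62  62  62  62  62  62  61  62  65  85  90  89  89  90  90  91  90  90  89  90  90  90  94  93]
 [ 62  62  62  62  61  62  62  62  61  61  61  61  62  62  61  61  62  62  61  61  62  61  62  63  81  88  89  89  89  90  89  89  89  90  90  89  90  91  92  90]]
[35.18002282 58.56059332] [ 465.20215858 -113.9314014   104.71144114]
{'point': [464.9, 231.3], 'score': 0.94} [ 38.23993872 -58.00567206]
tip pred 282 249
```

Call:
apply_moves(
  deltas=[0, 2.2, 0, 0, 0, 0, 2.2, 0, 8, 0, 0, 2.2, 0, 14, 0, 0, 2.2, 0, 15, 0, 0, 2.2, 0, 15, 0, 0, 2.2, 0, 15, 0],
)

```text
clock: 52.48
position: [0.465, -0.1106, 0.0895]
ee_rot: [-0.0, 0.722, 0.691, -0.0]
contact_force: [-0.1, 0.5, 0.4]
width: 0.0135
gripper_force: 29.6
```

```bash
python3 d.py; python3 c.py | tail -24
```

```text
[38.43392068 58.65579418] [ 465.24697725 -110.67617552   89.69179277] [-0.25442427  0.07071121 -0.24693726] 0.013252387450215192
 [ 63  62  75  74  74  74  73  76  68  73  73  74  75  68  72  67  75  75
   77  76  76  76  62]
 [ 61  63  73  74  74  75  74  76  72  61  74  77  76  72  67  71  75  76
   76  75  76  76  61]
 [ 62  62  74  75  75  75  75  76  77  70  74  76  75  72  73  74  74  74
   75  75  74  74  59]
 [ 67  66  67  11  10  75  77  74  73  67  74  72  76  71  73  70  69  70
   54  13  36  66  67]
 [ 67  68  67  12  10  66  65  67  66  67  43  32  54  68  68  69  69  67
   52  11  23  68  66]
 [ 67  68  68  12  12  66  66  54  26  15   9  11  11   9  10  41  64  68
   38  12   9  67  67]
 [ 67  68  52  11   9  66  52   8  13  14  11  10  11  12  13   8  20  68
   38  11  10  67  68]
 [ 67  68  41  13  10  68  11  11   8   9  10   7   9   9   9   9  15  17
   36  10  11  67  68]
 [ 67  67  26  13  10  13  10   9   9  12  15  12  14  14  12  10   9  13
   23  11  12  66  67]
 [ 66  68  16  14  11  13  11  11   9   8   7   8   7   8  10  11  11   9
   11  10  10  67  66]
 [ 69  67  14  14  13  12  13   9  11  10  11  12  10  12  10   8   9  13
   11   9  12  55  67]
 [ 67  67  16  14  11  12  10  12  12   7   9  10   6   9  10  12   9   8
   12  10  11  39  67]]
```

Call:
apply_moves(
  deltas=[0, -0.9, 0, 0, 0, 0, -0.9, 0, 0, 0, 0, -0.9, 0, 4, 0, 0, -0.9, 0, 8, 0, 0, -0.9, 0, 11, 0, 0, -0.9, 0, 13, 0, 0, -0.9, 0, 13, 0],
)

```text
clock: 53.17
position: [0.4648, -0.1115, 0.0761]
ee_rot: [-0.001, 0.722, 0.691, -0.0]
contact_force: [-0.0, -0.6, -1.0]
width: 0.0137
gripper_force: 29.6
```

Call:
apply_moves(
  deltas=[0, 0, 0, 3, 0, 0, 0, 0, 6, 0, 0, 0, 0, 9, 0, 0, 0, 0, 12, 0, 0, 0, 0, 14, 0, 0, 0, 0, 16, 0, 0, 0, 0, 17, 0, 0, 0, 0, 17, 0],
)

```text
clock: 53.83
position: [0.4652, -0.1117, 0.0615]
ee_rot: [0.0, 0.722, 0.692, 0.0]
contact_force: [-3.9, 2.0, 15.2]
width: 0.0139
gripper_force: 31.1
```

Call:
apply_moves(
  deltas=[0, 0, 0, -1.5, 0, 40, 0, 0, -1.5, 0, 40, 0, 0, -1.5, 0, 40, 0, 0, -1.5, 0, 40, 0, 0, -40, 0, 40, 0, 0, -75, 0, 30, 20, 35, -75, 0, 30, 40, 70, -75, 0, 30, 60, 105, -75, 0, 30, 67, 140, -75, 0, 30, 67, 153, -75, 0, 30, 67, 153, -75, 0],
)

```text
clock: 54.83
position: [0.6247, -0.0509, 0.1339]
ee_rot: [0.001, 0.722, 0.692, 0.001]
contact_force: [-0.4, 0.3, 0.2]
width: 0.03
gripper_force: 0.0
```

```bash
cat > a.py <<'E'
from h import *
for _ in range(3): get_image('top')
p=get_image('wrist')
for q,z in(('keeper_post',.03),('pin_1_knob',.0525),('probe_arm_1_tip',.028)):
  for r in place_of(q,p)[:3]: print(q,r,(at(p,r['point'],z)*1000).round(1),inr(at(p,r['point'],z)*1000).round(1))
go([621,-51,35],-2.5)
E
python3 a.py
```

```text
keeper_post {'point': [283.5, 227.0], 'score': 0.7} [619.4 -60.   30. ] [ 95.7 -93.1]
probe_arm_1_tip {'point': [239.0, 237.3], 'score': 0.82} [584.  -67.9  28. ] [ 86.3 -58.2]
at [619.7 -51.6 134.9] yaw -2.5 q6 -0.15 t 55.2 w 30.1 F [ 0.1  0.2 -0. ] -> delta [ 0.7  1.3 99.9] turn -0.0 or 180.0
```

Call:
apply_moves(
  deltas=[30, 0, 1.5, 35, 0, 30, 0, 1.5, 65, 0, 30, 0, 1.5, 85, 0, 30, 0, 1.5, 95, 0, 30, 0, 1.5, 99, 0, 30, 0, 1.5, 99, 0, 0, 0, 1.5, 99, 0, 0, 0, 1.5, 99, 0, 0, 0, 1.5, 99, 0, 0, 0, 1.5, 99, 0, 0, 0, 1.5, 99, 0],
  squeeze=30,
)

```text
clock: 56.1
position: [0.6232, -0.0516, 0.0371]
ee_rot: [0.001, 0.722, 0.692, 0.001]
contact_force: [-1.9, -0.5, 4.8]
width: 0.0109
gripper_force: 29.3
```

Call:
apply_moves(
  deltas=[0, 0, 5, 0, 0, 0, 0, 10, 0, 0, 0, 0, 15, 0, 0, 0, 0, 20, 0, 0, 0, 0, 24, 0, 0, 0, 0, 28, 0, 0, 0, 0, 30, 0, 0, 0, 0, 30, 0, 0],
)

```text
clock: 56.77
position: [0.6509, -0.0528, 0.037]
ee_rot: [-0.001, 0.722, 0.692, -0.001]
contact_force: [-5.3, 0.6, 9.2]
width: 0.0112
gripper_force: 29.6
```

```bash
python3 d.py
```

```text
[ 104.2564978  -124.35864878] [650.93663003 -52.78035765  37.03860464] [-5.80789695 -0.85978103  9.22009511] 0.01132811469179109
```

Call:
apply_moves(
  deltas=[0, 0, 2, 0, 0, 0, 0, 3, 0, 0, 0, 0, 3, 0, 0],
)

```text
clock: 57.07
position: [0.6511, -0.0528, 0.0369]
ee_rot: [-0.003, 0.722, 0.692, -0.003]
contact_force: [-11.4, -1.1, 12.2]
width: 0.0112
gripper_force: 29.8
```

Call:
apply_moves(
  deltas=[0, 0, 0, 0, 0, 40, 0, 0, 0, 0, 40, 0, 0, 0, 0, 40, 0, 0, 0, 0, 40, 0, 0, -40, 0, 40, 0, 0, -80, 0, 40, 0, 0, -120, 0, 40, 0, -30, -160, 0, 40, -20, -60, -180, 0, 40, -40, -90, -180, 0, 40, -60, -120, -180, 0, 40, -60, -120, -180, 0],
)

```text
clock: 58.07
position: [0.5276, -0.1096, 0.2166]
ee_rot: [-0.001, 0.723, 0.691, -0.002]
contact_force: [-0.7, 0.1, -1.4]
width: 0.0401
gripper_force: 0.0
```

```bash
cat > a.py <<'E'
from h import *
for _ in range(3): get_image('top')
p=get_image('wrist');save(p,'w20')
for q,z in(('keeper_post',.03),('pin_1_knob',.0525),('probe_arm_1_tip',.028),('probe_arm_1_grip',.028)):
  for r in place_of(q,p)[:4]: 
    if r['score']>.25: print(q,r,(at(p,r['point'],z)*1000).round(1),inr(at(p,r['point'],z)*1000).round(1))
s=get_state();print(s['position'],s['contact_force'])
t=look('top',['plug_gauge','ring_gauge','probe_arm_1_grip'])
G=cv2.cvtColor(p['frame'],cv2.COLOR_RGB2GRAY)
for z in(27,):
  print([int(G[tuple(np.clip(np.round(proj(p,rk(95,y,z)/1000)).astype(int)[::-1],0,[419,559]))]) for y in range(-80,81,2)])
E
python3 a.py
```

```text
keeper_post {'point': [402.0, 137.6], 'score': 0.65} [650.4 -61.5  30. ] [  95.5 -124.2]
pin_1_knob {'point': [329.6, 203.9], 'score': 0.73} [ 578.1 -117.8   52.5] [ 36.1 -54.4]
pin_1_knob {'point': [332.0, 148.1], 'score': 0.45} [580.2 -65.5  52.5] [ 88.5 -54.2]
probe_arm_1_tip {'point': [329.8, 148.0], 'score': 0.62} [581.7 -68.4  28. ] [ 85.6 -55.9]
probe_arm_1_grip {'point': [325.6, 218.1], 'score': 0.87} [ 577.4 -140.7   28. ] [ 13.3 -54.7]
[ 0.53386285 -0.1071047   0.2152968 ] [-0.76569626  0.07753712  1.12322596]
top plug_gauge 0.63 [247.1 247.9] [514.5 155.2   0. ]
top plug_gauge 0.58 [330.  264.2] [467.4 -65.2   0. ]
top ring_gauge 0.82 [222.3 154.7] [776.7 223.9   0. ]
top probe_arm_1_grip 0.67 [356.8 217.6] [ 589.9 -141.    12. ]
[176, 176, 177, 177, 178, 178, 179, 178, 96, 167, 166, 170, 173, 171, 87, 179, 179, 175, 88, 100, 89, 89, 87, 88, 89, 88, 89, 89, 88, 88, 88, 87, 88, 87, 86, 85, 86, 88, 86, 87, 90, 88, 89, 76, 86, 87, 87, 86, 85, 85, 85, 86, 85, 85, 85, 86, 86, 85, 85, 85, 84, 85, 84, 85, 86, 77, 55, 88, 85, 87, 87, 87, 56, 53, 55, 55, 56, 55, 56, 58, 57]
```

```bash
cat > a.py <<'E'
from h import *
p=get_image('wrist');G=cv2.cvtColor(p['frame'],cv2.COLOR_RGB2GRAY)
for y in(-58,58):
  u,v=proj(p,rk(36.8,y,62)/1000).astype(int);c=(G[v-22:v+22,u-22:u+22]<35).astype('uint8')
  n,l,st,ce=cv2.connectedComponentsWithStats(c)
  for i in range(1,n):
    if st[i,4]>30: print(y,ce[i]+[u-22,v-22],st[i],inr(at(p,ce[i]+[u-22,v-22],.054)*1000))
print(sign_off())
E
python3 a.py
```

```text
-58 [330.73605948 204.66542751] [ 10  11  17  20 269] [ 36.58342906 -54.35457565]
58 [212.56146179 207.39202658] [ 17  13  18  22 301] [33.82584482 57.24872279]
the job is handed in; nothing more can be done
None
```

I packed both probe arms lying on the mat into the rack and handed the job in at about 58 s of the 210 s allowed; the verdict was not reported back. Each arm is closed fully home and locked with a pin seated to its shoulder, the keeper is pushed to its shut end stop, and the plug gauge and ring gauge stayed put within the cameras' accuracy.

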